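Charge the deburring bowl with the ball scoop and start it

ROBOT

A 6-joint arm with a two-finger parallel gripper is mounted at the origin on the work surface. World frame = base frame: x ahead of the robot, y to its left, z up, the work surface at z = 0. Lengths are in m, angles in rad, forces in N, time in s.
With the tool pointing down it reaches from about 0.3 to 0.875 m from the base axis. Payload 6.4 kg.
Tool frame: the origin (TCP) lies on the centre line of the jaws, within the pads' length; the fingertips stand 25 mm ahead of it and the grasp point (between the pads) lies 6 mm ahead of it; z points along the fingers, y is the line along which they close (so a half turn about z gives the same grasp; the last joint's range is limited). The gripper opens to 85 mm and grips with 20 to 120 N. Pads are 22 mm wide; open, the fingers measure 114 mm over their backs; the gripper's body (76 mm by 85 mm) begins 54 mm behind the grasp point. The pads swing forward as they close: fully open they stand 13 mm farther back than shut.
Start: joints at [1.004, 0.181, 1.607, -0, 1.354, -0.206], TCP at [0.203, 0.538, 0.256] pointing down, gripper open.
Joint ranges: [-2.99, 2.99], [-0.89, 2.07], [0.3, 2.58], [-1.14, 4.28], [0, 2.63], [-3.12, 3.12]. Speed limits (rad/s): [2.57, 2.57, 3.01, 3.14, 3.14, 3.14].

INTERFACE

Orientations are given as a unit quaternion [w, x, y, z].
In Python, from bench import get_obs, camera, hand_in, spot_in gives the robot as it stands.
- The arm moves only by the shell command python3 -m jog 'ROWS'. ROWS is JSON, one flat list of numbers, 7 for each row, row after row: the shift along the tool's x, y, z in m, then the turn, a rotation vector about the tool's x, y, z in rad, then the closure, from 0 (fully open) to 1 (shut). A call has 1 to 20 rows; each row is the pose to reach, as a shift and turn from the pose commanded when the call began, along the tool's axes at that moment; what a row does not reach only later rows make up. A row lasts 1/8 s, in which the tool goes at most 62.5 mm and 10.7 degrees, less where a joint would pass 70% of its speed; a pose out of reach is approached as far as the arm can. A call with a gripper value outside its range is refused whole. The fingers move at their own pace and stop on an object; the grip force is fixed at half the most. Time passes only in rows, so rows that repeat a pose let the fingers close. It gives the time, the measured TCP pose, the force, the opening and the grip force at its end, in the units of the state.
- get_obs(): the state, without advancing time (a new reading comes with each control period).
- camera(name): name is "scene" or "top" or "wrist"; returns a dict with "frame" (400x640x3 uint8, red, green, blue), "mtx" (3x3 intrinsics, pixels), "distortion" ([k1, k2, p1, p2, k3] as OpenCV has them; the pictures are not rectified), "extrinsics" (4x4, takes a point from camera to world coordinates). Camera axes: x right, y up, looking along -z (the intrinsics and any distortion apply to the point x, -y, -z); pixel columns grow to the right and rows downward; lengths in m; the calibration is good to about 2 mm. A picture is of the moment at which its call begins. There is no depth.
- hand_in(): hands the job in; it is judged then, once.
Trained networks look in a picture, given as the dict that the camera call returned (one of the last four; its "shot" number tells which), for a name from the list of things; names that differ only in an ending like _2 or _b are one class to them, and where a whole thing is asked for, a point or a joint stands for the part that bears it (a point fixed in the world has none). Each returns a list of dicts, best first, with "confidence" (0 to 1); they miss things now and then, are a little off and sometimes report something else, mostly with a low value. They report only what shows in the picture. A call takes as long as a camera call.
- spot_in(picture, name): "xyz" ([x, y, z] in m, in world coordinates, good to about 4 mm: the middle of the surface that is visible of it).
The state is a dict: "time_s": time; "q": joint angles; "dq": joint speeds; "joint_efforts": joint torques, N m; "eef_pos": TCP position; "eef_rot": TCP orientation; "wrist_force": force on the tool from outside, world axes, zero at the start; "torque": the same for the moment, N m; "opening": opening from 0.0 (shut) to 1.0 (fully open); "grasp_force": force on a finger pad.
Only numpy, scipy, OpenCV 4.12 (cv2) and the standard library are available. Lean on these libraries where they do the work, as an engineer would, in place of code of your own. Each camera call takes 0.05 s, during which the arm holds its last target. There are 200 camera calls.

TASK

With the single-ball scoop, carry the two white ceramic balls one at a time from the lane tray into the orange deburring bowl, without touching the balls with the fingers and leaving the dark steel balls in the tray. Then stand the scoop back upright on its rubber mat, turn the key clockwise all the way to start, hold it there for a moment, and let it spring back to run. Do not disturb the bottle, the tin or the wrench.

Things in the scene. Friction and masses are not known exactly. Their poses are not given: they have to be found in the camera images.
- tray: Fixed aluminium tray left or right of the mat, 196 mm wide (y); origin under its centre, +x to its sloped far end. Four lanes along x, centred at y = -72, -24, 24, 72 mm, each 44 mm wide between 4 mm dividers, one loose ball in each. Level blue floor 4 mm above the bench. Upright near wall at x = -75 mm, 26 mm high; dividers 22 mm high
- tray_end (a point): Foot of the tray's far end wall: x = 75 mm, y = 0, z = 4 mm in the tray's frame. The wall spans all lanes and leans outward, rising at 52 degrees from the floor to 28 mm above the bench, so that a ball pushed against it rides up onto the scoop
- white_a_center (a point): The first white ceramic (about 36 g) ball, 26 mm diameter; this point is its centre. It starts anywhere between the middle and the far end of one lane, at x = +12 to +55 mm of the tray, up to 3 mm off the lane's middle; which lane varies
- white_b_center (a point): The second white ceramic (about 36 g) ball, 26 mm diameter; this point is its centre. Starts like the first, in another lane
- steel_a_center (a point): The first dark steel (about 70 g) ball, 26 mm diameter; this point is its centre, in a lane of its own; stays in the tray
- steel_b_center (a point): The second dark steel (about 70 g) ball, 26 mm diameter; this point is its centre, in a lane of its own; stays in the tray
- scoop: Loose steel single-ball scoop, about 140 g, standing by itself on its flat base; origin on the underside, +x the way its open mouth faces, z up. Base 2.5 mm thick, 34 mm wide, from the heel at x = -35 to the lip at x = 19 mm. Side walls 16 mm high, 29 mm apart inside, x = -11 to 10 mm; back wall 20 mm high, inner face x = -8 mm
- scoop_lip (a point): Middle of the front lip's lower edge: x = 19, y = 0, z = 0 mm of the scoop. Pushed level along a lane floor until its ball is trapped against the far wall, the scoop takes the ball in over the lip; a ball more than about 2 mm to one side of the scoop's middle catches on a side wall and jams
- scoop_grip (a point): Where to grip, on the handle's axis: x = -43, z = 94 mm of the scoop. The handle rises from x = -14, z = 4 mm, leaning back 18 degrees from vertical (direction -0.309, 0, 0.951), 130 mm long; its lower half is 8 mm thick, its upper 65 mm a red grip 12 mm wide (y) and 16 mm deep
- scoop_pocket (a point): Centre of a ball seated in the scoop: x = 6.8, z = 13.3 mm of the scoop. The ball sinks into a window in the base (x = -0.5 to 14 mm, full width), behind the 5 mm lip bar. It stays there while the scoop is level or tipped a little, and rolls out over the lip when the mouth is tipped down by more than about 40 degrees
- mat: Fixed black rubber mat, 110 x 90 x 3 mm, origin under its centre; the scoop's place
- machine: Fixed deburring machine on the other side of the mat from the tray; origin on the bench under the bowl's centre. Open orange bowl, 150 mm outside, 138 mm inside diameter at the rim (100 mm high), a cone in its middle (28 mm wide at the foot, top 84 mm high). Yellow control box on its -x side, centred at x = -115 mm: 80 (x) x 100 (y) x 60 mm high, key on top
- bowl_floor (a point): Centre of the bowl's inner floor, at the foot of the cone, 44 mm above the bench. The flat floor is about 100 mm across and the bowl widens upward to 138 mm at 62 mm height
- bowl_rim (a point): Centre of the bowl's mouth, at rim height, 100 mm above the bench
- key (a joint): Angle of the key switch about its vertical axis, rad: 0 = run, where the spring holds it; grows as it is turned clockwise seen from above; end stop at 1.0 (start). The spring resists with up to about 0.15 N m and turns it back when let go
- key_grip (a point): Middle of the key's black bow, on the key's axis, 92 mm above the bench; its axes turn with the key. The bow is an upright plate 34 mm wide along its x, 10 mm thick along its y, from 76 to 108 mm above the bench; at rest its x is the machine's x. The key's axis is at x = -115 mm, y = 0 of the machine
- oil_bottle: Bystander: loose blue plastic bottle with a red cap, 56 mm diameter, 150 mm tall, origin under its centre
- paste_tin: Bystander: loose green tin with a pale lid, 66 mm diameter, 70 mm tall, origin under its centre
- wrench: Bystander: loose steel wrench lying flat, 140 mm long along its x, origin under its middle

How it is judged:
On the way, in this order (a step that is already met when the one before it is completed fails the run):
1. one white ball sits in the scoop's pocket, lifted at least 70 mm above the bench (((distance between white_a_center and scoop_pocket below 0.009 m and height (world z) of white_a_center above 0.07 m) or (distance between white_b_center and scoop_pocket below 0.009 m and height (world z) of white_b_center above 0.07 m))), for 0.2 s.
2. that white ball lies in the bowl (((horizontal distance between white_a_center and bowl_floor below 0.063 m and z of white_a_center in the frame of machine between 0.045 and 0.085 m) or (horizontal distance between white_b_center and bowl_floor below 0.063 m and z of white_b_center in the frame of machine between 0.045 and 0.085 m))), for 0.1 s.
3. the other white ball sits in the scoop's pocket, lifted at least 70 mm above the bench ((((horizontal distance between white_a_center and bowl_floor below 0.063 m and z of white_a_center in the frame of machine between 0.045 and 0.085 m) and (distance between white_b_center and scoop_pocket below 0.009 m and height (world z) of white_b_center above 0.07 m)) or ((horizontal distance between white_b_center and bowl_floor below 0.063 m and z of white_b_center in the frame of machine between 0.045 and 0.085 m) and (distance between white_a_center and scoop_pocket below 0.009 m and height (world z) of white_a_center above 0.07 m)))), for 0.2 s.
4. both white balls lie in the bowl (horizontal distance between each of white_a_center, white_b_center and bowl_floor below 0.063 m and z of white_a_center in the frame of machine between 0.045 and 0.085 m and z of white_b_center in the frame of machine between 0.045 and 0.085 m), for 0.1 s.
5. with both balls in the bowl and the scoop standing released on its mat, the key is turned to start (beyond 0.8 rad) and held there for 0.2 s (all of step 4 and horizontal distance between scoop and mat below 0.045 m and angle between scoop's own z axis and vertical below 0.1 rad and height (world z) of scoop below 0.008 m and contact force between the fingers and scoop below 0.1 N and value of joint key above 0.8 rad), for 0.2 s.
6. the key has sprung back to run (below 0.1 rad) (value of joint key below 0.1 rad), for 0.2 s.
At the end, for the whole second after the job is handed in: Both white balls rest inside the bowl (centres within 63 mm of its axis, below the rim), both steel balls are in the tray's lanes, the scoop stands upright (within 0.1 rad) and still on the mat, its origin within 45 mm of the mat's centre, and the key is back at run (below 0.1 rad) (all of step 4 and x of steel_a_center in the frame of tray between -0.075 and 0.075 m and y of steel_a_center in the frame of tray between -0.096 and 0.096 m and height (world z) of each of steel_a_center, steel_b_center below 0.03 m and x of steel_b_center in the frame of tray between -0.075 and 0.075 m and y of steel_b_center in the frame of tray between -0.096 and 0.096 m and horizontal distance between scoop and mat below 0.045 m and angle between scoop's own z axis and vertical below 0.1 rad and height (world z) of scoop below 0.008 m and linear speed of scoop below 0.02 m/s and value of joint key below 0.1 rad and linear speed of each of white_a, white_b below 0.03 m/s); the robot touches nothing.
It fails at once if the fingers touch a ball (contact force between the fingers and white_a above 0.3 N or contact force between the fingers and white_b above 0.3 N or contact force between the fingers and steel_a above 0.3 N or contact force between the fingers and steel_b above 0.3 N).
It fails at once if a steel ball is lifted out of the tray (centre over 50 mm above the bench) (height (world z) of any of steel_a_center, steel_b_center above 0.05 m).
It fails at once if the oil bottle is moved by more than 20 mm or tipped (distance of oil_bottle from where it was at the start of the episode above 0.02 m or angle between oil_bottle's own z axis and vertical above 0.3 rad).
It fails at once if the paste tin is moved by more than 20 mm or tipped (distance of paste_tin from where it was at the start of the episode above 0.02 m or angle between paste_tin's own z axis and vertical above 0.3 rad).
It fails at once if the wrench is moved by more than 20 mm or tipped (distance of wrench from where it was at the start of the episode above 0.02 m or angle between wrench's own z axis and vertical above 0.3 rad).
It also fails if it takes over 72 s, if anything falls off the work surface, if the arm or the gripper's body presses on something with over 40 N, if the wrist force passes 120 N, or if a joint passes its speed limit or range.

## Working session

There is one attempt and no reset: what is moved stays moved. The work goes in short steps, Python scripts to look and compute and a shell command to move; the robot and the scene stay as the last step left them, time stands still between calls to the robot, and variables do not carry over. Pictures are saved under pics/ and viewed, at most 10 in all, crops included, and the job is handed in when it is done.

```bash
ls; mkdir -p pics
cat > h.py <<'E'
import numpy as np, cv2
from bench import get_obs, camera, hand_in, spot_in
from scipy.spatial.transform import Rotation as R
def save(c,n): cv2.imwrite('pics/'+n,c['frame'][:,:,::-1])
def proj(c,P):
    E=np.linalg.inv(c['extrinsics']); p=(E[:3,:3]@np.atleast_2d(P).T).T+E[:3,3]
    p=p*[1,-1,-1]
    return cv2.projectPoints(p,np.zeros(3),np.zeros(3),np.array(c['mtx'],float),np.array(c['distortion'],float))[0][:,0]
def ray(c,uv,z):
    u=cv2.undistortPoints(np.array(uv,float).reshape(-1,1,2),np.array(c['mtx'],float),np.array(c['distortion'],float))[:,0]
    d=np.c_[u[:,0],-u[:,1],-np.ones(len(u))]@c['extrinsics'][:3,:3].T
    o=c['extrinsics'][:3,3]
    return o+d*((z-o[2])/d[:,2])[:,None]
E
python3 - <<'E'
from h import *
np.set_printoptions(precision=4,suppress=True)
o=get_obs(); print({k:np.round(v,3) for k,v in o.items()})
for n in ['top','scene']:
    c=camera(n); save(c,n+'1.png'); print(n,c['extrinsics'])
    for t in ['tray','white_a_center','steel_a_center','scoop','scoop_grip','scoop_lip','mat','machine','bowl_rim','key_grip','oil_bottle','paste_tin','wrench']:
        print(t,[(np.round(d['xyz'],3).tolist(),round(d['confidence'],2)) for d in spot_in(c,t)][:3])
E
```

```text
pics
{'time_s': np.float64(0.0), 'q': array([ 1.004,  0.182,  1.608,  0.   ,  1.354, -0.206]), 'dq': array([-0.002,  0.   , -0.001,  0.001, -0.002,  0.002]), 'joint_efforts': array([ -0.   , -44.489, -35.132,  -0.   ,   0.009,   0.   ]), 'eef_pos': array([0.203, 0.538, 0.255]), 'eef_rot': array([-0.   ,  0.179,  0.984, -0.001]), 'wrist_force': array([-0.205,  0.279,  0.392]), 'torque': array([ 0.03 ,  0.001, -0.032]), 'grasp_force': np.float64(0.0), 'opening': np.float64(0.996)}
top [[ 0.0257  0.987  -0.1589  0.3938]
 [-0.9994  0.0219 -0.0256 -0.0129]
 [-0.0218  0.1595  0.987   0.9751]
 [ 0.      0.      0.      1.    ]]
tray [([0.523, -0.252, 0.003], 0.65)]
white_a_center [([0.532, -0.222, 0.027], 0.42)]
steel_a_center [([0.551, -0.322, 0.026], 0.5)]
scoop [([0.549, 0.017, 0.002], 0.58), ([0.658, 0.04, 0.068], 0.43)]
scoop_grip [([0.544, 0.017, 0.003], 0.7), ([0.477, 0.253, 0.058], 0.69)]
scoop_lip [([0.55, 0.019, 0.005], 0.79)]
mat [([0.556, 0.023, 0.001], 0.85)]
machine [([0.477, 0.256, 0.057], 0.57)]
bowl_rim [([0.476, 0.255, 0.056], 0.63)]
key_grip [([0.55, 0.017, 0.005], 0.49),
[... 320 characters left out ...]
 0.6083]
 [ 0.      0.      0.      1.    ]]
tray [([0.515, -0.263, 0.006], 0.65)]
white_a_center [([0.538, -0.23, 0.027], 0.74)]
steel_a_center [([0.55, -0.33, 0.025], 0.44)]
scoop [([0.54, 0.007, 0.032], 0.59), ([0.545, -0.278, 0.021], 0.22)]
scoop_grip [([0.54, 0.008, 0.034], 0.55)]
scoop_lip [([0.573, 0.0, 0.004], 0.67), ([0.54, 0.005, 0.03], 0.62)]
mat [([0.567, 0.001, 0.004], 0.81), ([0.441, -0.009, 0.008], 0.51)]
machine [([0.477, 0.224, 0.056], 0.97)]
bowl_rim [([0.484, 0.226, 0.059], 0.56)]
key_grip [([0.386, 0.247, 0.091], 0.71), ([0.69, 0.024, 0.06], 0.46)]
oil_bottle [([0.692, -0.088, 0.084], 0.62)]
paste_tin [([0.686, 0.023, 0.062], 0.68)]
wrench [([0.442, -0.008, 0.007], 0.58)]
```

View pics/top1.png

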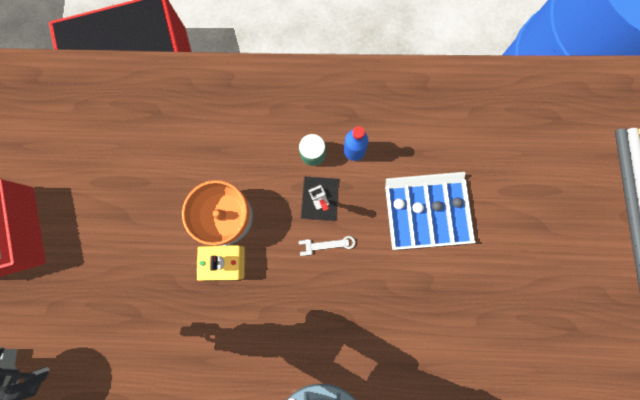

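View pics/scene1.png

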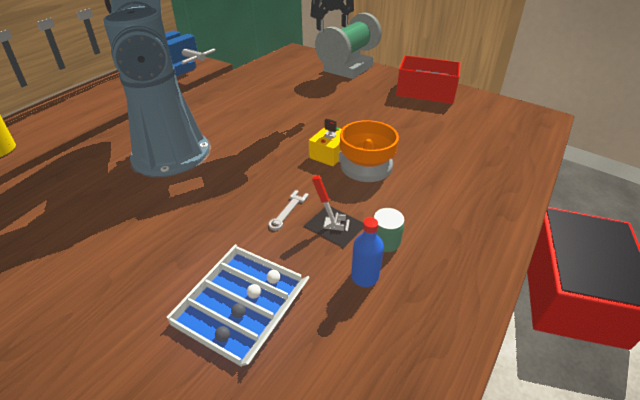

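The top view shows the tray at columns 386–474. The whites are at (399,203) and (418,208) in the two left lanes, and the steels at (438,206) and (458,202). The scoop on its mat is at (319,197), facing up and slightly left. The scene view agrees. Next I'll take a closer look with the wrist camera.

```bash
cat >> h.py <<'E'
def jogto(p,Rt,o=None):
    "shift and rotvec in present tool frame"
    o=o or get_obs(); q=o['eef_rot']; R0=R.from_quat([q[1],q[2],q[3],q[0]])
    s=R0.inv().apply(np.array(p)-o['eef_pos']); r=(R0.inv()*Rt).as_rotvec()
    print('shift',np.round(s,4),'rot',np.round(r,4),'rows>=',int(np.ceil(max(np.linalg.norm(s)/.0625,np.linalg.norm(r)/.186))))
def toolR(yaw,tilt=0):
    "tool y = yaw dir's left; tilt: tool z points forward by tilt from straight down"
    z=np.array([np.sin(tilt),0,-np.cos(tilt)]);y=np.array([0,1,0]);x=np.cross(y,z)
    return R.from_euler('z',yaw)*R.from_matrix(np.c_[x,y,z])
E
python3 - <<'E'
from h import *
np.set_printoptions(precision=4,suppress=True)
o=get_obs(); q=o['eef_rot'];R0=R.from_quat([q[1],q[2],q[3],q[0]])
c=camera('wrist'); E=c['extrinsics']
print('cam in tool',R0.inv().apply(E[:3,3]-o['eef_pos'])); print(R0.inv().as_matrix()@E[:3,:3]); print(c['mtx'])
jogto([0.44,-0.02,0.32],toolR(0,0.1))
E
```

```text
cam in tool [ 0.07   -0.0009 -0.1178]
[[-0.0006  0.9607  0.2775]
 [ 1.      0.0005  0.0004]
 [ 0.0003  0.2775 -0.9607]]
[[307.7836   0.     324.0166]
 [  0.     307.7836 202.3675]
 [  0.       0.       1.    ]]
shift [-0.4188 -0.4384 -0.0637] rot [-0.0181 -0.0989 -0.3605] rows>= 10
```

```bash
python3 - <<'E'
from h import *
jogto([0.46,0.0,0.27],toolR(0,0))
E
python3 -m jog '[-0.43,-0.41,-0.015,0,0,-0.36,0,-0.43,-0.41,-0.015,0,0,-0.36,0,-0.43,-0.41,-0.015,0,0,-0.36,0,-0.43,-0.41,-0.015,0,0,-0.36,0,-0.43,-0.41,-0.015,0,0,-0.36,0,-0.43,-0.41,-0.015,0,0,-0.36,0,-0.43,-0.41,-0.015,0,0,-0.36,0,-0.43,-0.41,-0.015,0,0,-0.36,0,-0.43,-0.41,-0.015,0,0,-0.36,0,-0.43,-0.41,-0.015,0,0,-0.36,0,-0.43,-0.41,-0.015,0,0,-0.36,0,-0.43,-0.41,-0.015,0,0,-0.36,0]'
python3 - <<'E'
from h import *
o=get_obs();print(o['eef_pos'],o['eef_rot'])
c=camera('wrist'); save(c,'w1.png')
import pickle;pickle.dump(c,open('w1.pkl','wb'))
for t in ['scoop_lip','scoop_grip','scoop','mat']:
        print(t,[(np.round(d['xyz'],3).tolist(),round(d['confidence'],2)) for d in spot_in(c,t)][:3])
E
```

```text
shift [-0.4304 -0.4126 -0.0137] rot [-1.000e-04 -0.000e+00 -3.608e-01] rows>= 10
time_s: 2.95
eef_pos: [0.4602, 0.003, 0.2711]
eef_rot: [-0.0, 0.001, 1.0, 0.0]
wrist_force: [-0.2, -0.1, 0.0]
opening: 1.004
grasp_force: 0.0
[0.46016028 0.00303545 0.27109063] [-3.17617031e-04  5.57046881e-04  9.99999753e-01  2.88974969e-04]
scoop_lip [([0.538, 0.019, 0.014], 0.72)]
scoop_grip [([0.54, 0.016, 0.015], 0.57)]
scoop [([0.534, 0.013, 0.012], 0.6)]
mat [([0.542, 0.02, 0.006], 0.61)]
```

View pics/w1.png

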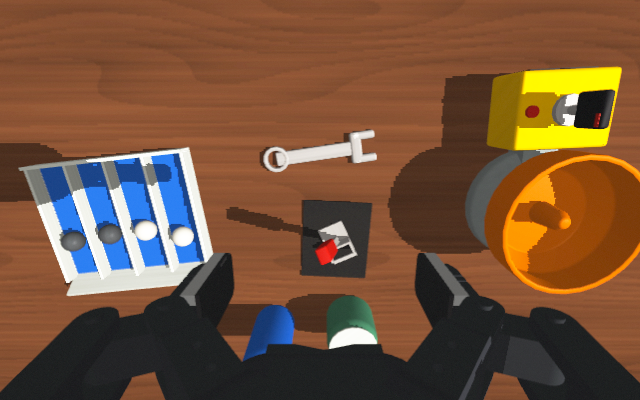

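w1 shows everything: the tray on the left with steels at (73,241) and (109,233) and whites at (146,230) and (183,236). The scoop is at (335,245) with its red grip top at (325,250), and the machine is on the right. I'll zoom in on the tray and scoop.

Run:
```python
import cv2,numpy as np
im=cv2.imread('pics/w1.png')
a=cv2.resize(im[140:300,15:215],None,fx=2.5,fy=2.5,interpolation=3)
b=cv2.resize(im[195:285,300:375],None,fx=4,fy=4,interpolation=3)
C=np.zeros((400,800,3),np.uint8);C[:,:500]=a;C[:360,500:]=b
cv2.imwrite('pics/crop1.png',C)
```

```text
(no output)
```

View pics/crop1.png

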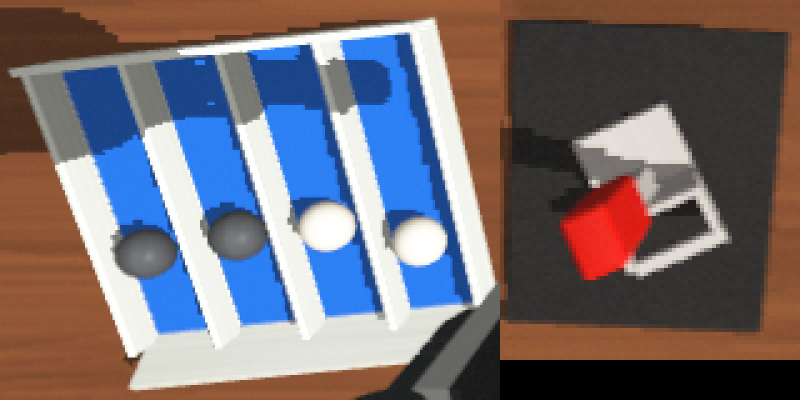

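```bash
cat > fit.py <<'E'
from h import *
import pickle
from scipy.optimize import least_squares
def fit(c,P,U,x0):
    P=np.array(P)/1000.;U=np.array(U,float)
    def W(v): 
        w=P@R.from_euler('z',v[2]).as_matrix().T; return w+[v[0],v[1],0]
    r=least_squares(lambda v:(proj(c,W(v))-U).ravel(),x0)
    print(np.round(r.x,4),'res px',np.round((proj(c,W(r.x))-U),1).tolist()); return r.x
E
python3 - <<'E'
from fit import *
c=pickle.load(open('w1.pkl','rb'))
A=lambda p:np.array(p)/2.5+[14.8,139.8]
B=lambda p:(np.array(p)-[500,0])/4+[299.9,194.9]
for t in (3,):
    v=fit(c,[(75,-94,4),(75,-46,4),(75,2,4),(75,50,4),(-75-t,-98,26),(-75-t,98,26),(93.75,-98,28)],A([(160,335),(243,326),(328,318),(410,308),(10,72),(437,20),(131,389)]),[.52,-.25,0])
m=fit(c,[(-55,-45,3),(-55,45,3),(55,45,3),(55,-45,3)],B([(510,22),(787,33),(760,330),(502,320)]),[.55,.02,0])
s=fit(c,[(-35,-17,5.5),(-35,17,5.5),(19,17,5.5),(19,-17,5.5)],B([(575,145),(666,103),(728,238),(640,275)]),[.54,.02,.4])
b=ray(c,A([(147,252),(237,235),(327,226),(420,242)]),.017)
T=R.from_euler('z',v[2])
print('balls world',np.round(b,4).tolist());print('in tray',np.round(T.inv().apply(b-[v[0],v[1],0])*1e3,1).tolist())
g=np.array([-.043,0,.097]);g=R.from_euler('z',s[2]).apply(g)+[s[0],s[1],0];print('grip',g,proj(c,g))
o=get_obs()
for up in (.09,0):
    Rt=toolR(s[2],.314);z=Rt.as_matrix()[:,2]
    p=g-z*(.006+up); print(p); jogto(p,Rt)
E
```

```text
[ 0.5186 -0.2531  0.0923] res px [[0.5, -1.4], [0.8, -0.7], [0.6, -0.4], [1.8, 0.7], [3.2, -1.6], [-6.2, 3.5], [-0.0, -1.4]]
[ 0.5547  0.0165 -0.0454] res px [[0.1, -0.5], [-0.2, -0.4], [-0.2, 0.5], [0.2, 0.5]]
[0.5644 0.0241 0.4308] res px [[-0.5, -0.4], [0.1, -0.1], [0.6, 0.2], [-0.1, 0.4]]
balls world [[0.5485, -0.3255, 0.017], [0.539, -0.2764, 0.017], [0.5341, -0.2287, 0.017], [0.5431, -0.1817, 0.017]]
in tray [[23.1, -74.8, 17.0], [18.2, -25.0, 17.0], [17.7, 22.9, 17.0], [31.0, 68.9, 17.0]]
grip [0.52528202 0.0061869  0.097     ] [[328.128204   250.01794708]]
[ 0.49834068 -0.00619661  0.18830615]
shift [-0.038  -0.0098  0.0831] rot [-0.0675 -0.309  -0.4263] rows>= 3
[0.52359819 0.00541293 0.10270663]
shift [-0.0633  0.0017  0.1687] rot [-0.0675 -0.309  -0.4263] rows>= 3
```

```bash
python3 -m jog '[-0.038,-0.010,0.083,-0.0675,-0.309,-0.426,0,-0.038,-0.010,0.083,-0.0675,-0.309,-0.426,0,-0.038,-0.010,0.083,-0.0675,-0.309,-0.426,0,-0.038,-0.010,0.083,-0.0675,-0.309,-0.426,0,-0.0506,-0.004,0.126,-0.0675,-0.309,-0.426,0,-0.0633,0.0017,0.1687,-0.0675,-0.309,-0.426,0,-0.0633,0.0017,0.1687,-0.0675,-0.309,-0.426,0,-0.0633,0.0017,0.1687,-0.0675,-0.309,-0.426,0]'
python3 - <<'E'
from h import *
o=get_obs();print(o['eef_pos'],o['eef_rot'])
c=camera('wrist'); save(c,'w2.png')
c2=camera('scene'); save(c2,'s2.png')
a=c['frame'][:, :, ::-1][150:400,200:440]; b=c2['frame'][:,:,::-1][130:260,260:410]
C=np.zeros((500,800,3),np.uint8);C[:417,:400]=cv2.resize(a,(400,417));C[:347,400:]=cv2.resize(b,(400,347))
cv2.imwrite('pics/crop2.png',C)
E
```

```text
time_s: 4.2
eef_pos: [0.5248, 0.0044, 0.1041]
eef_rot: [0.153, -0.21, 0.965, 0.033]
wrist_force: [0.6, -0.6, 1.1]
opening: 0.997
grasp_force: 0.0
[0.52483102 0.00439834 0.10408252] [ 0.15314814 -0.2100117   0.96506758  0.03294402]
```

View pics/crop2.png

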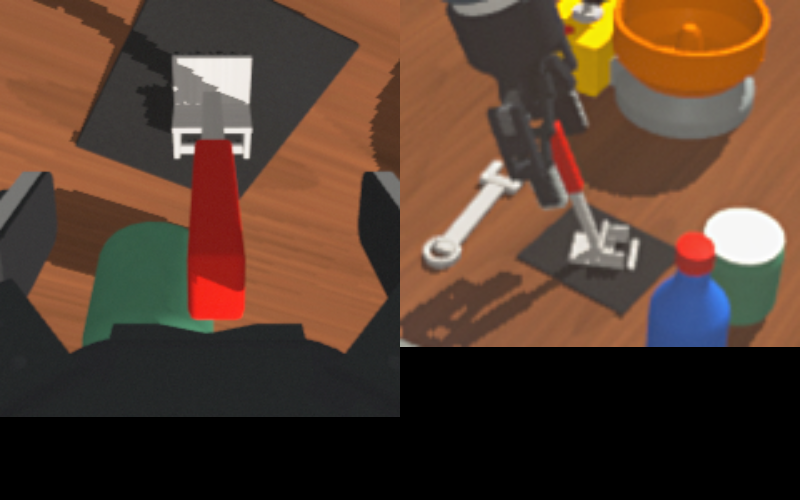

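The handle sits between the fingers and is well aligned, about 2 mm to the right of centre. I'll correct that, close and lift.

```bash
python3 -m jog '[0,0.002,0,0,0,0,0,0,0.002,0,0,0,0,1,0,0.002,0,0,0,0,1,0,0.002,0,0,0,0,1,0,0.002,0,0,0,0,1,0,0.002,0,0,0,0,1,0,0.002,0,0,0,0,1]'
python3 - <<'E'
from h import *
o=get_obs();print(o['eef_pos'],o['opening'],o['grasp_force'])
Rt=toolR(.4308,.314)
jogto(o['eef_pos']+[0,0,.10],Rt)
# tray viewing
jogto([0.44,-0.19,.20],toolR(.09,.314))
E
```

```text
time_s: 5.18
eef_pos: [0.5231, 0.0059, 0.1026]
eef_rot: [0.153, -0.21, 0.965, 0.033]
wrist_force: [-0.3, -0.5, 0.3]
opening: 0.133
grasp_force: 58.5
[0.52313008 0.00592484 0.10263751] 0.13283882145792522 58.54498207569122
shift [-0.0309 -0.     -0.0951] rot [-0.0008 -0.     -0.002 ] rows>= 2
shift [ 0.1193 -0.1437 -0.1411] rot [ 0.1045 -0.      0.3222] rows>= 4
```

```bash
python3 -m jog '[-0.0155,0,-0.0475,0,0,0,1,-0.031,0,-0.095,0,0,0,1,-0.031,0,-0.095,0,0,0,1]'
python3 - <<'E'
from h import *
jogto([0.43,-0.12,.18],toolR(.092,.314))
E
```

```text
time_s: 5.55
eef_pos: [0.5258, 0.0054, 0.207]
eef_rot: [0.156, -0.211, 0.965, 0.031]
wrist_force: [0.8, -0.5, -1.6]
opening: 0.129
grasp_force: 58.9
shift [ 0.1408 -0.0741 -0.0178] rot [0.0997 0.0069 0.3218] rows>= 3
```

```bash
python3 -m jog '[0.07,-0.037,-0.009,0.052,0,0.161,1,0.141,-0.074,-0.018,0.104,0,0.323,1,0.141,-0.074,-0.018,0.104,0,0.323,1,0.141,-0.074,-0.018,0.104,0,0.323,1,0.141,-0.074,-0.018,0.104,0,0.323,1]'
python3 - <<'E'
from h import *
import pickle
o=get_obs();q=o['eef_rot'];print(o['eef_pos'],(toolR(.092,.314).inv()*R.from_quat([q[1],q[2],q[3],q[0]])).as_rotvec())
c=camera('wrist'); save(c,'w3.png');pickle.dump((c,o),open('w3.pkl','wb'))
v=[.5186,-.2531,.0923]
for y in(-72,-24,24,72):print(proj(c,R.from_euler('z',v[2]).apply([[-.075,y/1e3,.004],[.075,y/1e3,.004]])+[v[0],v[1],0]).round().tolist())
cv2.imwrite('pics/crop3.png',cv2.resize(c['frame'][100:380,40:440,::-1],(800,560),interpolation=cv2.INTER_CUBIC))
E
```

```text
time_s: 6.18
eef_pos: [0.4267, -0.1189, 0.1754]
eef_rot: [0.156, -0.044, 0.987, 0.008]
wrist_force: [1.1, -0.2, -1.0]
opening: 0.131
grasp_force: 59.0
[ 0.42671835 -0.11885594  0.17542647] [-0.00102679  0.00108938  0.00372753]
[[88.0, 140.0], [143.0, 260.0]]
[[141.0, 139.0], [184.0, 260.0]]
[[194.0, 139.0], [225.0, 260.0]]
[[247.0, 139.0], [265.0, 259.0]]
```

View pics/crop3.png

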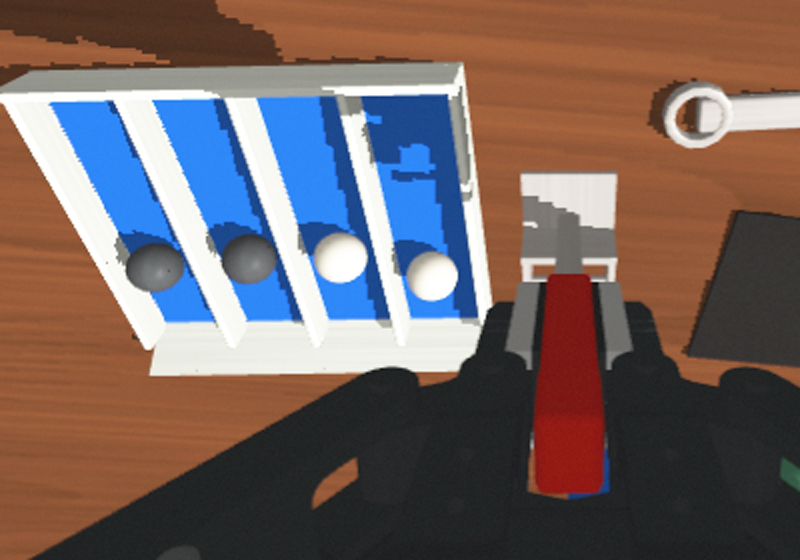

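Run:
```python
from fit import *
c=pickle.load(open('w1.pkl','rb')); c3,o3=pickle.load(open('w3.pkl','rb'))
A=lambda p:np.array(p)/2.5+[14.8,139.8]
D=lambda p:np.array(p)/2+[39.75,99.75]
B=lambda p:(np.array(p)-[500,0])/4+[299.9,194.9]
t=3
P=[(75,-94,4),(75,-46,4),(75,2,4),(75,50,4),(93.75,-98,28)]
v=fit(c,P+[(-75-t,-98,26),(-75-t,98,26)],A([(160,335),(243,326),(328,318),(410,308),(131,389),(10,72),(437,20)]),[.52,-.25,0])
v=fit(c,P+[(-75-t,98,0)],A([(160,335),(243,326),(328,318),(410,308),(131,389),(437,20)]),[.52,-.25,0])
w=fit(c3,P+[(-75-t,-98,26),(-75-t,98,26),(-75-t,98,0)],D([(163,320),(245,322),(328,320),(405,319),(150,375),(5,93),(463,95),(463,63)]),[.52,-.25,0])
for cc,b in((c,A([(147,252),(237,235),(327,226),(420,242)])),(c3,D([(155,267),(249,259),(341,258),(432,276)]))):
  b=ray(cc,b,.017)
  T=R.from_euler('z',w[2])
  print('balls world',np.round(b,4).tolist());print('in tray w',np.round(T.inv().apply(b-[w[0],w[1],0])*1e3,1).tolist())
# scoop in hand: expected lip / heel corners
g=np.array([-.043,0,.094]);S=R.from_euler('z',.092)
q=o3['eef_rot'];Rt=R.from_quat([q[1],q[2],q[3],q[0]]);SR=Rt*toolR(0,.314).inv()
G=o3['eef_pos']+Rt.apply([0,0,.006])
for X in [(-.035,-.017,.0025),(-.035,.017,.0025)]: print((proj(c3,G+SR.apply(np.array(X)-g))[0]-[39.75,99.75])*2, 'seen (521,173),(617,173)')
```

```text
[ 0.5186 -0.2531  0.0923] res px [[0.5, -1.4], [0.8, -0.7], [0.6, -0.4], [1.8, 0.7], [-0.0, -1.4], [3.2, -1.6], [-6.2, 3.5]]
[ 0.519  -0.2556  0.1093] res px [[0.1, -0.2], [0.2, 0.0], [-0.3, -0.2], [0.7, 0.3], [-0.2, -0.1], [-0.4, 0.2]]
[ 0.5191 -0.2549  0.0888] res px [[1.3, 0.2], [1.1, -0.8], [0.4, 0.1], [2.7, 0.6], [-1.0, -0.5], [-5.4, 0.4], [-0.9, -1.1], [3.2, 3.2]]
balls world [[0.5485, -0.3255, 0.017], [0.539, -0.2764, 0.017], [0.5341, -0.2287, 0.017], [0.5431, -0.1817, 0.017]]
in tray w [[23.0, -73.0, 17.0], [17.9, -23.2, 17.0], [17.3, 24.7, 17.0], [30.3, 70.8, 17.0]]
balls world [[0.5491, -0.3261, 0.017], [0.5394, -0.2759, 0.017], [0.5345, -0.2283, 0.017], [0.5427, -0.1818, 0.017]]
in tray w [[23.6, -73.6, 17.0], [18.3, -22.8, 17.0], [17.7, 25.1, 17.0], [30.0, 70.6, 17.0]]
[523.70701229 172.96010454] seen (521,173),(617,173)
[619.39618312 172.93553674] seen (521,173),(617,173)
```

```bash
cat >> h.py <<'E'
YAW=.10; TR=np.array([.519,-.2553])
def origin2tcp(ox,oy,oz,yaw): return R.from_euler('z',yaw).apply([-.0449,0,.0997])+[ox,oy,oz]
def lane(ball,back,oz):
    "scoop origin 'back' behind ball along the lane"
    d=np.array([np.cos(YAW),np.sin(YAW)]); p=np.array(ball)-back*d
    print('tray x of origin',np.round((p-TR)@d,4))
    return origin2tcp(p[0],p[1],oz,YAW)
E
python3 - <<'E'
from h import *
o=get_obs();print(o['eef_pos'])
for z in(.06,.006):
  p=lane([.543,-.1818],.042,z);print(p);jogto(p,toolR(YAW,.314))
E
```

```text
[ 0.42701265 -0.1185896   0.17565431]
tray x of origin -0.0108
[ 0.45653414 -0.19047552  0.1597    ]
shift [-0.017  -0.0743  0.0221] rot [-0.0014 -0.0008 -0.0101] rows>= 2
tray x of origin -0.0108
[ 0.45653414 -0.19047552  0.1057    ]
shift [-0.0003 -0.0744  0.0735] rot [-0.0014 -0.0008 -0.0101] rows>= 2
```

```bash
python3 -m jog '[-0.009,-0.037,0.011,-0.002,0,-0.009,1,-0.017,-0.0743,0.022,-0.002,0,-0.009,1,-0.017,-0.0743,0.022,-0.002,0,-0.009,1,-0.017,-0.0743,0.022,-0.002,0,-0.009,1]'
python3 - <<'E'
from h import *
o=get_obs();print(o['eef_pos'])
p=lane([.543,-.1818],.042,.006);print(p);jogto(p,toolR(YAW,.314))
c=camera('wrist'); save(c,'w4.png')
cv2.imwrite('pics/crop4.png',cv2.resize(c['frame'][100:380,120:520,::-1],(800,560),interpolation=cv2.INTER_CUBIC))
E
```

```text
time_s: 6.72
eef_pos: [0.4564, -0.1898, 0.1597]
eef_rot: [0.155, -0.049, 0.987, 0.009]
wrist_force: [-0.3, -0.1, -1.5]
opening: 0.13
grasp_force: 59.3
[ 0.45642286 -0.18979929  0.15974907]
tray x of origin -0.0108
[ 0.45653414 -0.19047552  0.1057    ]
shift [ 0.0166 -0.0008  0.0514] rot [ 0.0017 -0.0014 -0.0005] rows>= 1
```

View pics/crop4.png

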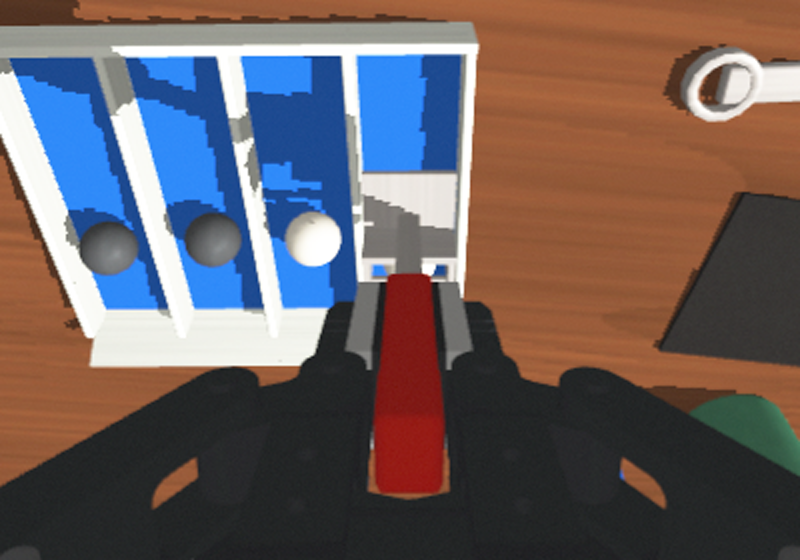

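The scoop is centred in its lane (columns 360–458 between the walls) and parallel to it, with the ball seen through the window. I'll lower it to the floor.

```bash
python3 -m jog '[0.008,-0.0006,0.025,0,0,0,1,0.0166,-0.0006,0.0514,0,0,0,1,0.0166,-0.0006,0.0514,0,0,0,1,0.0166,-0.0006,0.0514,0,0,0,1]'; python3 -m jog '[0.0003,0,0.001,0,0,0,1,0.0003,0,0.001,0,0,0,1]';python3 -m jog '[0.0003,0,0.001,0,0,0,1,0.0003,0,0.001,0,0,0,1]'
```

```text
time_s: 7.28
eef_pos: [0.4568, -0.1914, 0.1072]
eef_rot: [0.156, -0.049, 0.986, 0.008]
wrist_force: [-0.2, -0.1, -0.7]
opening: 0.133
grasp_force: 59.2
time_s: 7.52
eef_pos: [0.4568, -0.1919, 0.106]
eef_rot: [0.156, -0.049, 0.986, 0.007]
wrist_force: [-0.4, -0.1, -2.1]
opening: 0.13
grasp_force: 59.2
time_s: 7.78
eef_pos: [0.4565, -0.1918, 0.1043]
eef_rot: [0.156, -0.049, 0.987, 0.008]
wrist_force: [0.5, -1.0, -0.8]
opening: 0.129
grasp_force: 59.2
```

```bash
python3 -m jog '[0.0003,0,0.001,0,0,0,1,0.0003,0,0.001,0,0,0,1]';python3 -m jog '[0.0002,0.0005,0.0005,0,0,0,1,0.0002,0.0005,0.0005,0,0,0,1]'
python3 - <<'E'
from h import *
P=[]
for i in range(4):
    c=camera('wrist'); P.append(get_obs()['eef_pos'])
print(np.round(P,4)); P=np.mean(P,0)
t=lane([.543,-.1818],.042,.004); print(t, R.from_euler('z',-YAW).apply(t-P))
x=R.from_euler('z',YAW).apply([1,0,0]); print('fwd in tool',toolR(YAW,.314).inv().apply(x))
E
```

```text
time_s: 8.02
eef_pos: [0.4568, -0.192, 0.1035]
eef_rot: [0.156, -0.049, 0.986, 0.007]
wrist_force: [-1.3, -0.2, 1.8]
opening: 0.129
grasp_force: 59.5
time_s: 8.28
eef_pos: [0.457, -0.192, 0.1035]
eef_rot: [0.157, -0.049, 0.986, 0.007]
wrist_force: [-3.9, -0.7, 7.2]
opening: 0.133
grasp_force: 60.7
[[ 0.457  -0.192   0.1035]
 [ 0.457  -0.192   0.1035]
 [ 0.457  -0.192   0.1035]
 [ 0.457  -0.192   0.1035]]
tray x of origin -0.0108
[ 0.45653414 -0.19047552  0.1037    ] [-0.00029538  0.00154406  0.00019593]
fwd in tool [-9.51105720e-01 -7.32952907e-18  3.08865520e-01]
```

```bash
python3 -m jog '[0,0.0017,-0.0004,0,0,0,1,0,0.0017,-0.0004,0,0,0,1,-0.0057,0.0017,0.0015,0,0,0,1,-0.0114,0.0017,0.0033,0,0,0,1,-0.0171,0.0017,0.0052,0,0,0,1,-0.0228,0.0017,0.007,0,0,0,1,-0.0285,0.0017,0.0089,0,0,0,1,-0.0342,0.0017,0.0107,0,0,0,1,-0.0399,0.0017,0.0126,0,0,0,1,-0.0399,0.0017,0.0126,0,0,0,1]'
python3 - <<'E'
from h import *
o=get_obs();P=o['eef_pos'];t=lane([.543,-.1818],.042,.004); print(R.from_euler('z',-YAW).apply(P-t))
c=camera('wrist'); save(c,'w5.png')
cv2.imwrite('pics/crop5.png',cv2.resize(c['frame'][140:300,240:400,::-1],(480,480),interpolation=cv2.INTER_CUBIC))
E
```

```text
time_s: 9.72
eef_pos: [0.4986, -0.1856, 0.1035]
eef_rot: [0.157, -0.049, 0.986, 0.007]
wrist_force: [-0.4, -0.7, 4.4]
opening: 0.133
grasp_force: 60.1
tray x of origin -0.0108
[ 0.04237998  0.00061333 -0.00023765]
```

View pics/crop5.png

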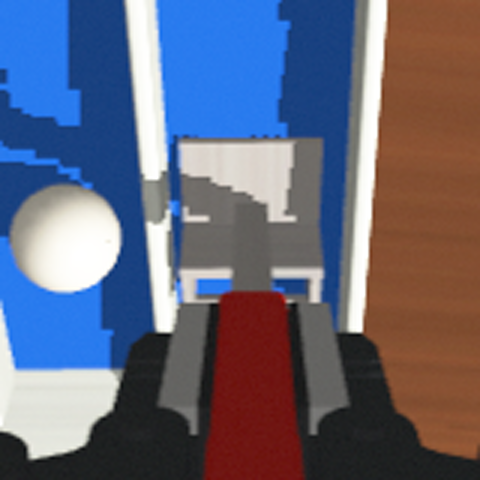

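```bash
python3 -m jog '[-0.0057,0,0.0018,0,0,0,1,-0.0105,0,0.0034,0,0,0,1,-0.0133,0,0.0043,0,0,0,1,-0.0162,0,0.0053,0,0,0,1,-0.019,0,0.0062,0,0,0,1,-0.019,0,0.0062,0,0,0,1]'
```

```text
time_s: 10.52
eef_pos: [0.5181, -0.1837, 0.1035]
eef_rot: [0.156, -0.049, 0.986, 0.007]
wrist_force: [-2.8, -0.7, 7.4]
opening: 0.131
grasp_force: 60.6
```

```bash
python3 -m jog '[-0.0019,0,0.0006,0,0,0,1,-0.0029,0,0.0009,0,0,0,1,-0.0029,0,0.0009,0,0,0,1]'
```

```text
time_s: 10.9
eef_pos: [0.521, -0.1836, 0.1035]
eef_rot: [0.156, -0.049, 0.986, 0.007]
wrist_force: [-3.2, -0.6, 8.1]
opening: 0.131
grasp_force: 60.5
```

```bash
python3 -m jog '[-0.0019,0,0.0006,0,0,0,1,-0.0019,0,0.0006,0,0,0,1]'
python3 - <<'E'
from h import *
o=get_obs()
c=camera('wrist'); save(c,'w6.png'); c2=camera('scene'); save(c2,'s6.png')
C=np.zeros((480,800,3),np.uint8)
C[:,:400]=cv2.resize(c['frame'][180:300,270:370,::-1],(400,480),interpolation=2)
C[:400,400:]=cv2.resize(c2['frame'][230:330,220:320,::-1],(400,400),interpolation=2)
cv2.imwrite('pics/crop6.png',C)
for n in('white_a_center',):print([(np.round(d['xyz'],3).tolist(),round(d['confidence'],2)) for d in spot_in(c2,n)])
E
```

```text
time_s: 11.15
eef_pos: [0.5223, -0.1835, 0.1036]
eef_rot: [0.155, -0.049, 0.987, 0.007]
wrist_force: [-10.8, -1.8, 14.4]
opening: 0.13
grasp_force: 61.9
[([0.534, -0.23, 0.027], 0.68), ([0.442, -0.007, 0.011], 0.58)]
```

View pics/crop6.png

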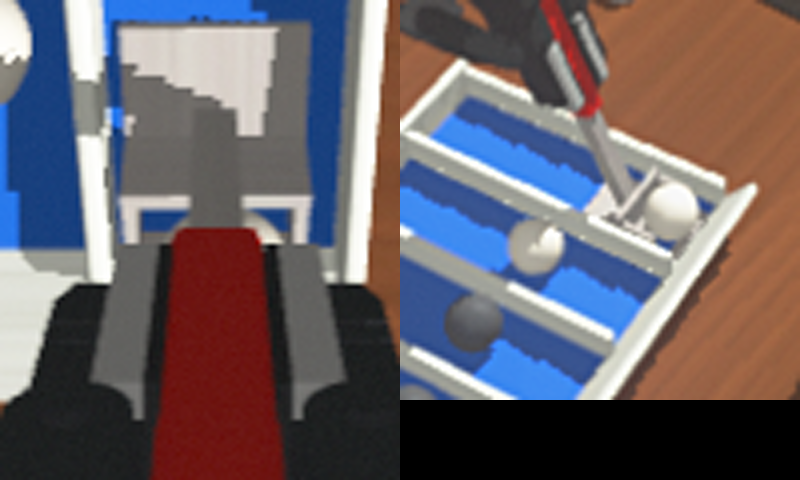

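```bash
cat >> h.py <<'E'
def pocket(o=None,X=(.0068,0,.0133)):
    o=o or get_obs();q=o['eef_rot'];Rt=R.from_quat([q[1],q[2],q[3],q[0]])
    return o['eef_pos']+(Rt*toolR(0,.314).inv()).apply(np.array(X)-[-.0449,0,.0997])
E
python3 - <<'E'
from h import *
c=camera('scene');o=get_obs()
print('pocket',pocket(o),proj(c,pocket(o)),'ball seen (288,282.5)')
print(ray(c,[[288,282.4]],.0173), R.from_euler('z',-YAW).apply(ray(c,[[288,282.4]],.0173)-pocket(o)))
print(proj(c,[.5345,-.2285,.017]), 'seen', [220+137/4,230+247/4])
E
```

```text
pocket [ 0.57358105 -0.17846204  0.01711662] [[286.87469284 283.74076123]] ball seen (288,282.5)
[[ 0.57349384 -0.1748922   0.0173    ]] [[0.00026962 0.00356071 0.00018338]]
[[253.68020082 292.05734867]] seen [254.25, 291.75]
```

```bash
python3 -m jog '[0.0019,0,-0.0006,0,0,0,1,-0.001,0,-0.0095,0,0,0,1,-0.007,0,-0.028,0,0,0,1,-0.0195,0,-0.066,0,0,0,1,-0.032,0,-0.105,0,0,0,1,-0.042,0,-0.135,0,0,0,1,-0.046,0,-0.149,0,0,0,1,-0.046,0,-0.149,0,0,0,1]'
cat > chk.py <<'E'
from h import *
import sys
c=camera('scene');o=get_obs();p=proj(c,pocket(o))[0];print('pocket',pocket(o).round(4),p)
a=int(p[0])-20;b=int(p[1])-20;f=c['frame'][b:b+40,a:a+40].astype(int)
m=((f.min(2)>130)&(f.max(2)-f.min(2)<45)).astype(np.uint8)
for i in range(4,36):print(''.join('#' if v else '.' for v in m[i]))
save(c,sys.argv[1])
E
python3 chk.py s7.png
```

```text
time_s: 12.35
eef_pos: [0.5207, -0.1832, 0.2592]
eef_rot: [0.156, -0.049, 0.986, 0.007]
wrist_force: [0.6, 0.2, -1.9]
opening: 0.131
grasp_force: 59.3
pocket [ 0.5714 -0.1777  0.1714] [280.00744633 224.74491754]
...####..................########.......
...####.................########........
...#####...............########.........
....####..............#########.........
....####........##...#########..........
.....####......###..#########...........
.....####.....###.##########............
......####...###.##########.............
......####..###.###########.............
...#..########.############.............
..##...######.#############.............
.####..#####..##############............
#####..####..###############............
##########...###############............
#########....###############............
########.....###############............
#######......###############..#.........
#####.###....###################........
##....##########################........
#......########################.........
.........#####################..........
.....#.....###################..........
....##........##########.####...........
....#...............#....###............
.........................##.............
........................##..............
.......................##...............
......................##................
....................###.................
....................###.................
....................##..................
........................................
```

```bash
cat > mach.py <<'E'
from fit import *
from scipy.optimize import minimize
def hull(img,lo,hi,roi):
    h=cv2.cvtColor(img,cv2.COLOR_BGR2HSV);m=cv2.inRange(h,(lo,150,70),(hi,255,255));k=np.zeros_like(m);k[roi[1]:roi[3],roi[0]:roi[2]]=m[roi[1]:roi[3],roi[0]:roi[2]]
    k=cv2.morphologyEx(k,cv2.MORPH_OPEN,np.ones((3,3)));n,l,s,_=cv2.connectedComponentsWithStats(k);i=1+np.argmax(s[1:,4])
    return cv2.convexHull(np.argwhere(l==i)[:,::-1].astype(np.float32))
th=np.linspace(0,2*np.pi,60)
circ=np.r_[np.c_[75*np.cos(th),75*np.sin(th),0*th+100],np.c_[75*np.cos(th),75*np.sin(th),0*th+66]]/1e3
box=np.array([(x,y,z) for x in(-.155,-.075) for y in(-.05,.05) for z in(.001,.06)])
def cost(v,items,pr=False):
    T=R.from_euler('z',v[2]);J=0
    for c,H,P in items:
        Q=cv2.convexHull(proj(c,T.apply(P)+[v[0],v[1],0]).astype(np.float32))
        a=cv2.intersectConvexConvex(Q,H)[0];A,B=cv2.contourArea(Q),cv2.contourArea(H);J+=1-a/(A+B-a)
        if pr:print('IoU',round(a/(A+B-a),3),'areas',A,B)
    return J
if __name__=='__main__':
    ct,cs=camera('top'),camera('scene');w1=pickle.load(open('w1.pkl','rb'))
    it,isc,iw=[cv2.imread('pics/'+n) for n in('top1.png','scene1.png','w1.png')]
    S=[(ct,hull(it,5,16,(170,170,260,250)),circ),(cs,hull(isc,5,16,(330,110,410,185)),circ),(ct,hull(it,22,32,(180,235,260,290)),box),(w1,hull(iw,22,32,(470,50,640,160)),box)]
    for s in S:print(s[1].reshape(-1,2).min(0),s[1].reshape(-1,2).max(0))
    r=minimize(cost,[.49,.245,.05],args=(S,),method='Nelder-Mead',options=dict(initial_simplex=[[.49,.245,.05],[.50,.245,.05],[.49,.255,.05],[.49,.245,-.1]],xatol=1e-4))
    print(r.x);cost(r.x,S,True)
    for s in (S[:1],S[1:2],S[2:3],S[3:]):
        rr=minimize(cost,r.x,args=(s,),method='Nelder-Mead',options=dict(initial_simplex=[r.x,r.x+[.01,0,0],r.x+[0,.01,0],r.x+[0,0,.1]]));print(rr.x,rr.fun, rr.x[:2]-.115*np.array([np.cos(rr.x[2]),np.sin(rr.x[2])]))
E
python3 mach.py
```

```text
Traceback (most recent call last):
  File "mach.py", line 20, in <module>
    S=[(ct,hull(it,5,16,(170,170,260,250)),circ),(cs,hull(isc,5,16,(330,110,410,185)),circ),(ct,hull(it,22,32,(180,235,260,290)),box),(w1,hull(iw,22,32,(470,50,640,160)),box)]
                                                                                                ~~~~^^^^^^^^^^^^^^^^^^^^^^^^^^^^
  File "mach.py", line 5, in hull
    k=cv2.morphologyEx(k,cv2.MORPH_OPEN,np.ones((3,3)));n,l,s,_=cv2.connectedComponentsWithStats(k);i=1+np.argmax(s[1:,4])
                                                                                                        ~~~~~~~~~^^^^^^^^^
ValueError: attempt to get argmax of an empty sequence
```

Run:
```python
import cv2
for n,ps in(('top1',[(204,270),(237,252),(188,205),(216,186),(100,200),(240,225)]),('w1',[(510,130),(560,80),(630,180),(540,250),(300,100),(430,230)]),('scene1',[(370,130),(346,140),(330,145),(450,150)])):
    im=cv2.cvtColor(cv2.imread(f'pics/{n}.png'),cv2.COLOR_BGR2HSV);print(n,[im[y,x].tolist() for x,y in ps])
```

```text
top1 [[30, 104, 255], [29, 115, 255], [11, 177, 143], [10, 174, 161], [10, 127, 162], [18, 143, 255]]
w1 [[23, 244, 135], [30, 255, 255], [13, 243, 124], [13, 236, 164], [10, 160, 134], [10, 145, 81]]
scene1 [[14, 240, 167], [14, 239, 164], [28, 245, 248], [11, 155, 148]]
```

```bash
sed -i 's/def hull(img,lo,hi,roi)/def hull(img,lo,hi,roi,sat=200)/; s/(lo,150,70)/(lo,sat,60)/' mach.py
sed -i 's/hull(it,5,16,(170,170,260,250))/hull(it,5,20,(170,170,260,250),163)/; s/hull(it,22,32,(180,235,260,290))/hull(it,22,34,(180,240,260,290),85)/; s/hull(iw,22,32/hull(iw,20,34/;s/hull(isc,5,16/hull(isc,5,18/' mach.py; python3 mach.py
```

```text
[184. 183.] [228. 242.]
[340. 120.] [398. 165.]
[197. 246.] [238. 279.]
[487.  67.] [621. 150.]
[0.50074215 0.25664297 0.06025918]
IoU 0.6 areas 3500.308641437092 2100.5
IoU 0.941 areas 2082.720018534106 2137.0
IoU 0.814 areas 1647.957021498005 1342.0
IoU 0.959 areas 10102.060568204848 9691.0
[0.50412682 0.25252716 0.1888756 ] 0.3984676360379853 [0.39117198 0.23093538]
[0.49964089 0.25746256 0.12540158] 0.05724012227397701 [0.38554393 0.24307915]
[0.50239466 0.25214555 0.02439479] 0.1849734869192231 [0.38742887 0.24934042]
[0.50161817 0.2544262  0.04405813] 0.03895596631285603 [0.38672977 0.24936115]
```

Run:
```python
from h import *
o=get_obs();q=o['eef_rot'];R0=R.from_quat([q[1],q[2],q[3],q[0]]);print((toolR(YAW,.314).inv()*R0).as_rotvec().round(4))
jogto([.404,.206,.235],toolR(.474,.314))
y=.474;d=np.array([np.cos(y),np.sin(y),0]);C=np.array([.501,.2555,0])
R1=toolR(y,.314);p0=np.array([.404,.206,.235])
for i,a in enumerate([0,10,20,30,38,46,54,60]):
    A=np.deg2rad(a);L=C-.045*d+[0,0,.132-.035*i/7]
    v=R.from_euler('y',A).apply([-.0639,0,.0997]);p=L+d*v[0]+[0,0,v[2]]
    Rt=toolR(y,.314-A); print(a,p.round(3),R1.inv().apply(p-p0).round(4),(R1.inv()*Rt).as_rotvec().round(3))
```

```text
[-0.0016  0.0026  0.002 ]
shift [ 0.0805  0.3982 -0.0018] rot [-0.1135 -0.0021 -0.3578] rows>= 7
0 [0.404 0.206 0.232] [ 0.001  -0.0002  0.0031] [0. 0. 0.]
10 [0.42  0.214 0.236] [-0.0178 -0.0002  0.0044] [ 0.     0.175 -0.   ]
20 [0.438 0.223 0.238] [-0.0369 -0.0002  0.0093] [0.    0.349 0.   ]
30 [0.456 0.232 0.235] [-0.0556 -0.0002  0.0178] [ 0.     0.524 -0.   ]
38 [0.471 0.24  0.23 ] [-0.0697 -0.0002  0.028 ] [ 0.     0.663 -0.   ]
46 [0.485 0.247 0.222] [-0.0828 -0.0002  0.0403] [ 0.     0.803 -0.   ]
54 [0.499 0.255 0.212] [-0.0948 -0.0002  0.0546] [ 0.     0.942 -0.   ]
60 [0.509 0.26  0.202] [-0.1024 -0.0002  0.0677] [ 0.     1.047 -0.   ]
```

```bash
python3 -m jog '[0.003,0.016,0,-0.005,0,-0.014,1,0.01,0.048,0,-0.014,0,-0.043,1,0.018,0.088,0,-0.025,0,-0.079,1,0.027,0.131,-0.001,-0.038,0,-0.118,1,0.036,0.179,-0.001,-0.052,0,-0.161,1,0.046,0.227,-0.001,-0.066,0,-0.203,1,0.056,0.275,-0.001,-0.079,0,-0.246,1,0.064,0.319,-0.002,-0.092,0,-0.286,1,0.072,0.358,-0.002,-0.104,0,-0.321,1,0.078,0.386,-0.002,-0.112,0,-0.346,1,0.0805,0.398,-0.002,-0.115,0,-0.357,1,0.0805,0.398,-0.002,-0.115,0,-0.357,1,0.0805,0.398,-0.002,-0.115,0,-0.357,1]'; python3 chk.py s8.png; python3 -c "
from h import *
jogto([.404,.206,.235],toolR(.474,.314))"
```

```text
time_s: 14.22
eef_pos: [0.4049, 0.2047, 0.236]
eef_rot: [0.152, -0.231, 0.96, 0.036]
wrist_force: [-0.6, -1.0, -1.8]
opening: 0.134
grasp_force: 59.1
pocket [0.4511 0.228  0.1496] [347.11982693 116.46145048]
......##................................
.......#................................
.......#................................
.......#................................
.......##...............................
........#...............................
........................................
.........#..............................
.........#..............................
.........#..............................
.........##.............................
.............##...#####.................
..........##.###########................
..........##.############...............
.............##.#########...............
............###.##########..............
....######..###.##########..............
....######...##.#########...............
...#######....###########...............
...#######...........#####..............
...#####..............###...............
...##..................##...............
........##.............#................
.......................##...............
........................................
........................................
........................................
........................................
........................................
........................................
........................................
........................................
shift [0.0005 0.0018 0.0009] rot [-0.0014 -0.0004 -0.0012] rows>= 1
```

The ball is in the pocket. Now I'll pour it.

```bash
python3 -m jog '[-0.018,0.001,0.005,0,0.175,0,1,-0.037,0.001,0.01,0,0.349,0,1,-0.0555,0.001,0.018,0,0.524,0,1,-0.07,0.001,0.028,0,0.663,0,1,-0.083,0.001,0.041,0,0.803,0,1,-0.095,0.001,0.055,0,0.942,0,1,-0.102,0.001,0.068,0,1.047,0,1,-0.102,0.001,0.068,0,1.047,0,1,-0.102,0.001,0.068,0,1.047,0,1,-0.102,0.001,0.068,0,1.047,0,1]'; python3 chk.py s9.png
python3 -c "
from h import *
c=camera('top');print([(np.round(d['xyz'],3).tolist(),round(d['confidence'],2)) for d in spot_in(c,'white_a_center')])"
```

```text
time_s: 15.52
eef_pos: [0.5096, 0.2597, 0.2051]
eef_rot: [-0.346, -0.219, 0.908, -0.084]
wrist_force: [0.9, 0.2, -1.1]
opening: 0.129
grasp_force: 59.3
pocket [0.4663 0.2376 0.117 ] [353.7951437  128.15248829]
........................#...............
.......................#................
.........##..........##.................
.........##.........##..................
........####.......##...................
........####......##....................
........#####....##.....................
........######..#.......................
........########...##...................
.........######...###...................
..........####...###....................
..........###...........................
...........##...........................
............#...........................
........................................
.............#..........................
........................................
........................................
....................##..................
........................................
##......................................
###...............#.....................
###...............##....................
##................#.....................
##................#.....................
........................................
........................................
........................................
........................................
........................................
........................................
........................................
[([0.658, 0.038, 0.071], 0.71), ([0.532, -0.226, 0.024], 0.45)]
```

Run:
```python
from h import *
y=.474;d=np.array([np.cos(y),np.sin(y),0]);C=np.array([.501,.2555,0])
R2=toolR(y,.314-np.deg2rad(60))
def P(a,z):
    A=np.deg2rad(a);v=R.from_euler('y',A).apply([-.0639,0,.0997]);return C-.045*d+[0,0,z]+d*v[0]+[0,0,v[2]]
p0=P(60,.097)
for a,z in((50,.11),(40,.13),(30,.15),(20,.16),(10,.16),(0,.16)):
    p=P(a,z);print(a,R2.inv().apply(p-p0).round(4),(R2.inv()*toolR(y,.314-np.deg2rad(a))).as_rotvec().round(3))
```

```text
50 [ 0.0281 -0.     -0.0027] [-0.    -0.175 -0.   ]
40 [ 0.0595  0.     -0.0074] [-0.    -0.349 -0.   ]
30 [ 0.0887 -0.     -0.009 ] [-0.    -0.524 -0.   ]
20 [ 0.1088 -0.     -0.0007] [-0.    -0.698 -0.   ]
10 [0.1192 0.     0.0171] [ 0.    -0.873 -0.   ]
0 [0.1264 0.     0.0364] [-0.    -1.047  0.   ]
```

```bash
python3 -m jog '[0.028,0,-0.003,0,-0.175,0,1,0.0595,0,-0.0074,0,-0.349,0,1,0.089,0,-0.009,0,-0.524,0,1,0.109,0,-0.0007,0,-0.698,0,1,0.119,0,0.017,0,-0.873,0,1,0.1264,0,0.0364,0,-1.047,0,1,0.1264,0,0.0364,0,-1.047,0,1]'
python3 - <<'E'
from h import *
o=get_obs();print(o['eef_pos'])
for n in('top','wrist','scene'):
    c=camera(n);save(c,n+'9.png');print(n,[(np.round(d['xyz'],3).tolist(),round(d['confidence'],2)) for d in spot_in(c,'white_a_center')])
    u=proj(c,[.501,.2555,.057])[0];print(u)
    f=c['frame'];h=cv2.cvtColor(f,cv2.COLOR_RGB2HSV)
    m=((h[:,:,1]<70)&(h[:,:,2]>110)).astype(np.uint8)
    # blobs in the bowl region
    k=np.zeros_like(m);r=int(np.linalg.norm(proj(c,[.501,.3055,.057])[0]-u));cv2.circle(k,tuple(int(x) for x in u),r,1,-1)
    N,l,s,ce=cv2.connectedComponentsWithStats(m*k)
    for i in range(1,N):
        if s[i,4]>8:print('  blob',s[i].tolist(),ce[i].round(1),ray(c,[ce[i]],.057).round(3))
E
```

```text
time_s: 16.55
eef_pos: [0.3977, 0.2048, 0.2568]
eef_rot: [0.15, -0.232, 0.961, 0.036]
wrist_force: [0.1, -0.7, -0.7]
opening: 0.129
grasp_force: 59.2
[0.39769128 0.20482342 0.25680022]
top [([0.432, 0.221, 0.16], 0.49)]
[218.947119   213.73312618]
  blob [225, 219, 11, 11, 83] [229.3 224.1] [[0.476 0.229 0.057]]
  blob [212, 228, 13, 5, 34] [218.6 230.4] [[0.461 0.254 0.057]]
wrist []
[325.23694649 211.20226679]
  blob [300, 180, 49, 67, 2489] [323.2 210.5] [[0.501 0.253 0.057]]
scene [([0.535, -0.228, 0.028], 0.56)]
[367.59507808 149.17024567]
```

Run:
```python
from h import *
p=lane([.5343,-.2285],.042,.06)+[0,0,.04];print(p);jogto(p,toolR(YAW,.314))
```

```text
tray x of origin -0.0241
[ 0.44783414 -0.23717552  0.1997    ]
shift [ 0.1762 -0.4139  0.0084] rot [0.1144 0.0007 0.3561] rows>= 8
```

```bash
python3 -m jog '[0.022,-0.052,0,0.0144,0,0.0445,1,0.044,-0.104,0,0.0288,0,0.089,1,0.066,-0.156,0,0.0433,0,0.1335,1,0.088,-0.207,0.001,0.0577,0,0.178,1,0.11,-0.259,0.002,0.072,0,0.2225,1,0.132,-0.311,0.004,0.0866,0,0.267,1,0.154,-0.362,0.006,0.101,0,0.3115,1,0.176,-0.414,0.0084,0.1144,0,0.3565,1,0.176,-0.414,0.0084,0.1144,0,0.3565,1,0.176,-0.414,0.0084,0.1144,0,0.3565,1,0.176,-0.414,0.0084,0.1144,0,0.3565,1]'
python3 - <<'E'
from h import *
p=lane([.5343,-.2285],.042,.05);print(get_obs()['eef_pos']);jogto(p,toolR(YAW,.314))
T=R.from_euler('z',YAW)
for n in('top','scene','wrist'):
    c=camera(n);save(c,n+'10.png');print(n,[(np.round(d['xyz'],3).tolist(),round(d['confidence'],2)) for d in spot_in(c,'white_a_center')])
    u=proj(c,[.501,.2555,.057])[0]
    h=cv2.cvtColor(c['frame'],cv2.COLOR_RGB2HSV)
    if n!='wrist':
        m=((h[:,:,1]<70)&(h[:,:,2]>110)).astype(np.uint8)
        k=np.zeros_like(m);r=int(np.linalg.norm(proj(c,[.501,.3055,.057])[0]-u));cv2.circle(k,tuple(int(x) for x in u),r,1,-1)
        N,l,s,ce=cv2.connectedComponentsWithStats(m*k)
        for i in range(1,N):
            if s[i,4]>8:print('  blob',s[i].tolist(),ce[i].round(1),ray(c,[ce[i]],.057).round(3))
E
```

```text
time_s: 18.23
eef_pos: [0.4465, -0.2367, 0.1984]
eef_rot: [0.156, -0.05, 0.986, 0.008]
wrist_force: [-0.0, 0.2, -1.3]
opening: 0.133
grasp_force: 59.5
tray x of origin -0.0241
[ 0.44648883 -0.23666033  0.19840122]
shift [ 0.0138 -0.0007  0.0467] rot [ 0.0011 -0.0006  0.0007] rows>= 1
top []
  blob [225, 219, 11, 11, 83] [229.3 224.1] [[0.476 0.229 0.057]]
scene [([0.562, 0.011, 0.005], 0.75), ([0.536, -0.23, 0.028], 0.61), ([0.471, -0.236, 0.117], 0.38)]
wrist []
```

Ball 1 is in the bowl, 36 mm from its axis. Next I'll lower the scoop into the second lane.

```bash
python3 -m jog '[0.007,0,0.03,0,0,0,1,0.0138,0,0.0467,0,0,0,1,0.022,0,0.071,0,0,0,1,0.0274,0,0.0882,0,0,0,1,0.0274,0,0.0882,0,0,0,1,0.0274,0,0.0882,0,0,0,1]'
python3 - <<'E'
from h import *
P=get_obs()['eef_pos'];p=lane([.5343,-.2285],.042,.004);print('to go (lane frame)',R.from_euler('z',-YAW).apply(p-P))
c=camera('wrist');save(c,'w11.png')
h=cv2.cvtColor(c['frame'],cv2.COLOR_RGB2HSV)
for x in(.0):
  a=pocket(X=(-.035,-.017,.0025));b=pocket(X=(-.035,.017,.0025))
  print(proj(c,a),proj(c,b))
cv2.imwrite('pics/crop11.png',cv2.resize(c['frame'][140:300,230:410,::-1],(720,640)[:2]) if 0 else cv2.resize(c['frame'][140:290,230:410,::-1],(720,600),interpolation=2))
E
```

```text
time_s: 19.27
eef_pos: [0.4476, -0.2377, 0.1068]
eef_rot: [0.156, -0.049, 0.986, 0.008]
wrist_force: [-0.3, 0.3, -0.5]
opening: 0.133
grasp_force: 59.6
tray x of origin -0.0241
to go (lane frame) [ 0.00026666  0.00047473 -0.00305857]Traceback (most recent call last):
  File "<stdin>", line 5, in <module>
TypeError: 'float' object is not iterable
```

```bash
python3 -m jog '[0.0009,0.0005,0.0029,0,0,0,1,0.0009,0.0005,0.0029,0,0,0,1,-0.005,0.0005,0.0048,0,0,0,1,-0.0107,0.0005,0.0067,0,0,0,1,-0.0164,0.0005,0.0085,0,0,0,1,-0.0221,0.0005,0.0104,0,0,0,1,-0.0278,0.0005,0.0122,0,0,0,1,-0.0335,0.0005,0.0141,0,0,0,1,-0.0392,0.0005,0.0159,0,0,0,1,-0.0449,0.0005,0.0178,0,0,0,1,-0.0506,0.0005,0.0196,0,0,0,1,-0.0506,0.0005,0.0196,0,0,0,1]'
cat > lf.py <<'E'
from h import *
P=get_obs()['eef_pos'];p=lane([.5343,-.2285],.042,.004);print('lane frame travelled',R.from_euler('z',-YAW).apply(P-p))
E
python3 lf.py
```

```text
time_s: 20.82
eef_pos: [0.5022, -0.2317, 0.1035]
eef_rot: [0.157, -0.049, 0.986, 0.008]
wrist_force: [1.6, -0.8, 3.1]
opening: 0.131
grasp_force: 60.1
tray x of origin -0.0241
lane frame travelled [ 5.46528775e-02 -1.66116617e-05 -2.35734428e-04]
```

```bash
python3 -m jog '[-0.0057,0,0.0018,0,0,0,1,-0.0114,0,0.0037,0,0,0,1,-0.0152,0,0.0049,0,0,0,1,-0.0181,0,0.0059,0,0,0,1,-0.0209,0,0.0068,0,0,0,1,-0.0228,0,0.0074,0,0,0,1,-0.0228,0,0.0074,0,0,0,1]'; python3 lf.py; python3 chk.py s12.png
```

```text
time_s: 21.7
eef_pos: [0.5255, -0.2295, 0.1035]
eef_rot: [0.156, -0.049, 0.986, 0.008]
wrist_force: [-0.9, -0.9, 5.7]
opening: 0.13
grasp_force: 60.6
tray x of origin -0.0241
lane frame travelled [ 0.07800283 -0.0001455  -0.00020031]
pocket [ 0.5769 -0.2244  0.0171] [272.64751148 301.49896747]
...################.....................
....#################...................
....###################.................
.....####..###############..............
.....####....###############............
......####.....###############..........
......#####....#################........
.......#####..###..###############.....#
....##.#####.####....###############..##
....##..########.......#############..##
...####.#######......###############.###
..#####..#####......####################
..######.####......#####################
.#######.####......#####################
############......##############..######
###########....#..###############.######
##########....##########################
#####..###...###########################
####....###############################.
######..#########..####################.
########..#######..###################..
##########..####....#################...
############..###....################...
##############..#.....##############....
################...........########.....
..################.........########.....
....###############.......########......
......################...########.......
........##############...########.......
..........############..########........
............##########.########.........
..............#################.........
```

```bash
python3 -m jog '[-0.0014,0,0.0005,0,0,0,1,-0.0019,0,0.0006,0,0,0,1,-0.0019,0,0.0006,0,0,0,1]'; python3 lf.py
python3 - <<'E'
from h import *
c=camera('scene');save(c,'s13.png');u=proj(c,pocket())[0];print('pocket',u,'in crop',(u-[240,270])*8)
w=camera('wrist');save(w,'w13.png')
C=np.zeros((480,800,3),np.uint8)
C[:,:480]=cv2.resize(c['frame'][270:330,240:300,::-1],(480,480),interpolation=2)
C[:,480:]=cv2.resize(w['frame'][180:270,290:350,::-1],(320,480),interpolation=2)
cv2.imwrite('pics/crop13.png',C)
E
```

```text
time_s: 22.12
eef_pos: [0.5269, -0.2295, 0.1036]
eef_rot: [0.156, -0.049, 0.987, 0.008]
wrist_force: [-6.3, -1.2, 8.8]
opening: 0.132
grasp_force: 61.1
tray x of origin -0.0241
lane frame travelled [ 0.07946664 -0.00025746 -0.00014089]
pocket [273.24332519 301.85284479] in crop [265.94660155 254.82275833]
```

View pics/crop13.png

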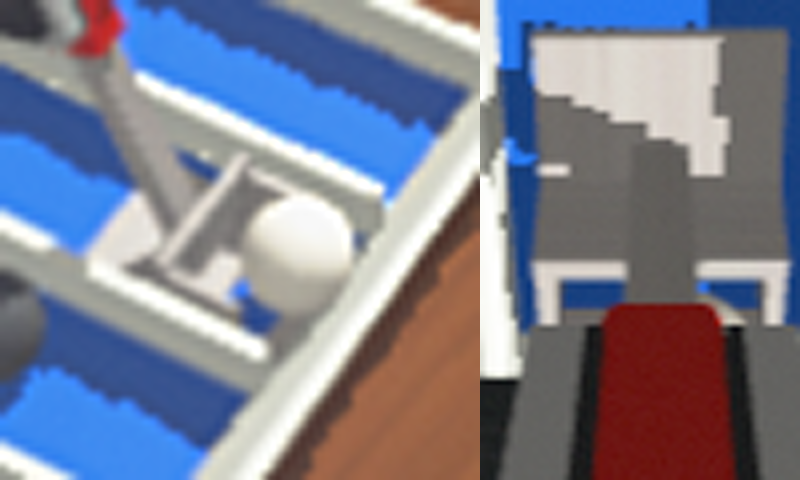

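The second ball, at (298,255) in the crop, sits about 4 px forward and to the right of the pocket at (266,255). It looks caught rather than seated, so I'll quantify that.

Run:
```python
from h import *
c=camera('scene');p=pocket()
uv=[[240-.4+298/8,270-.4+255/8]]
for z in(.0173,.020,.024,.028):
    b=ray(c,uv,z);print(z,(R.from_euler('z',-YAW).apply(b-p)*1e3).round(1))
```

```text
0.0173 [[5.4 3.7 0.2]]
0.02 [[6.6 2.3 2.9]]
0.024 [[8.4 0.2 6.9]]
0.028 [[10.2 -2.  10.9]]
```

Run:
```python
from h import *
c=camera('wrist');o=get_obs();q=o['eef_rot'];S=R.from_quat([q[1],q[2],q[3],q[0]])*toolR(0,.314).inv()
f=cv2.cvtColor(c['frame'],cv2.COLOR_RGB2HSV)
print('S/V rows, cols 302..346')
for r in range(230,243):print(r,' '.join('%3d'%(f[r,x,2] if f[r,x,1]<90 else -int(f[r,x,0])) for x in range(302,348)))
cam=c['extrinsics'][:3,3]
for x,z in((.0068,.0133),(.013,.0155)):
  for y in(-.003,0,.003):
    b=pocket(o,X=(x,y,z));n=(cam-b);D=np.linalg.norm(n);n/=D
    a=np.cross(n,[0,0,1]);a/=np.linalg.norm(a);e=np.cross(n,a);t=np.linspace(0,2*np.pi,72)
    k=13e-3;rr=k*np.sqrt(1-(k/D)**2)
    O=b+n*k*k/D+rr*(np.outer(np.cos(t),a)+np.outer(np.sin(t),e));U=proj(c,O)
    print(x,y,'centre',proj(c,b)[0].round(1),'top row',U[:,1].min().round(1),'cols',U[:,0].min().round(1),U[:,0].max().round(1))
```

```text
S/V rows, cols 302..346
230 218 216 217 218 217 218 217 218 217 218 217 217 217 217 203 152  99  97  96  95  97  98  95  93  94  94  94  94 147 198 214 214 213 214 214 213 214 213 214 215 214 214 214 214 214 177
231 216 215 213 209 207 208 208 206 207 208 208 207 207 208 195 149  98  97  96  96  96  98  94  95  95  94  95  94 142 190 204 205 204 203 204 206 205 204 204 205 207 211 215 216 212 176
232 219 214 184 147 158 160 160 161 158 159 160 160 160 160 156 125  99  97  96  97  97  96  95  96  94  93  95  94 113 159 170 159 160 159 160 161 160 160 160 154 144 182 217 220 198 162
233 220 214 163 101 -108 -108 -109 -108 -108 -108 -108 -109 -108 -108 -110 103  98  98  96  98  96  97  95  95  93  95  96  94 -111 -109 -108 -108 -109 -109 -108 -108 -108 -108 -108 -110  97 147 205 219 200 160
234 219 212 162 103 -108 -109 -109 -109 -109 -108 -108 -108 -109 -109 -109 103  98  97  96  96  96  96  95  96  93  94  95  93 131 -110 -110 -109 -109 -108 -109 -109 -108 -108 -109 -110  97 147 204 220 197 157
235 219 213 162 -113 -108 -108 -108 -109 -109 -109 -108 -109 -109 -109 -110 102  99  97  96
[... 1152 characters left out ...]
  0  -1  -2  -2  -1  -2  -1  -1  -2  -1  -1  -2  -1  -1  -1  -1  -1  -2  -1   0  -3  58  29  25  72  96  97  98  98  97  98  99  98
242 100  99 100  99 100 100  99  74  30  30  35  -1  -1   0  -2  -3  -1  -2  -2  -1  -1  -2  -1  -2  -2   0  -1  -2  -1  -1  -1  -2  -2  -2  56  30  29  73 100 100  99 100  98  98  99 100
0.0068 -0.003 centre [321.6 240.9] top row 223.7 cols 304.4 338.7
0.0068 0 centre [325.5 240.9] top row 223.7 cols 308.4 342.7
0.0068 0.003 centre [329.5 240.9] top row 223.7 cols 312.3 346.7
0.013 -0.003 centre [321.6 249. ] top row 231.9 cols 304.5 338.6
0.013 0 centre [325.5 249. ] top row 231.9 cols 308.5 342.6
0.013 0.003 centre [329.4 249. ] top row 231.9 cols 312.4 346.5
```

```bash
python3 -m jog '[-0.001,0,0.0003,0,0,0,1,-0.0014,0,0.0005,0,0,0,1,-0.0014,0,0.0005,0,0,0,1]'; python3 lf.py
cat > wb.py <<'E'
from h import *
c=camera('wrist');f=cv2.cvtColor(c['frame'],cv2.COLOR_RGB2HSV)
for r in range(228,243):print(r,' '.join('%3d'%(f[r,x,2] if f[r,x,1]<90 else -int(f[r,x,0])) for x in range(302,348)))
E
python3 wb.py
```

```text
time_s: 22.7
eef_pos: [0.5276, -0.2295, 0.1037]
eef_rot: [0.155, -0.05, 0.987, 0.008]
wrist_force: [-14.7, -0.8, 17.4]
opening: 0.134
grasp_force: 62.8
tray x of origin -0.0241
lane frame travelled [ 8.00946359e-02 -3.67797159e-04  2.98780240e-05]
228 125 127 126 126 125 126 124 127 126 127 127 127 126 128 122 107  97  96  98  97  96  96  96  94  93  95  94  96 120 143 145 144 145 145 144 145 145 144 145 145 146 145 145 145 146 140
229 217 218 216 217 218 218 217 216 216 218 216 217 217 216 203 152  97  96  97  96  97  97  96  93  94  95  94  96 147 200 213 214 214 213 214 213 212 213 213 215 213 214 215 214 214 186
230 218 216 217 217 218 217 217 216 217 217 217 217 216 216 201 151  98  97  97  96  97  96  96  95  94  93  94  94 147 199 215 214 214 212 213 213 214 215 213 214 214 214 214 214 214 183
231 217 216 212 207 205 206 205 205 206 205 206 205 204 205 193 146  96  97  97  96  98  97  94  95  96  94  95  95 141 187 199 201 201 201 203 201 199 201 200 201 202 208 213 216 212 176
232 219 216 175 123 -109 -109 -109 -109 -109 -109 -109 -109 -109 -109 -109 115  98  98  95  94  97  
[... 1388 characters left out ...]
1  -1  -1  -1  -2  -2  -1  -1   0  -1  -1  -2  -1  -2  -3  -1  -1  -1  -1  -2  -2 196 202 199 185 146 112 107  99 170 219 219 180 -109
240 209 208 167 102 108 107 110 105 103 105 101  -2  -1   0  -2  -1  -1  -1  -1  -1  -1  -2   0  -1  -1  -1  -1  -1  -1  -2  -1  -1  -1 162 202 202 198 166 119 107 100 161 208 208 171 -110
241  97  98  99  97  99  98  98  77  37  26  -1  -1  -1   0  -1  -1  -1  -1  -1   0  -1  -1  -1  -2  -1  -2  -1  -3  -1  -1   0   0  -1  -3  58  29  29  71  97  98  97  97  99  97  96  94
242  99 100 100  98  98  97 100  74  29  27 -178  -1  -1  -1  -2  -1  -2  -1  -1  -1  -2   0  -2  -2  -1  -2  -1  -2  -1  -2  -1  -1  -1  -2  59  30  28  72  99 100  98  99 100  99  99 100
```

```bash
python3 -m jog '[0.0046,0,-0.001,0,-0.047,0,1,0.0092,0,-0.0018,0,-0.093,0,1,0.0137,0,-0.0025,0,-0.14,0,1,0.0137,0,-0.0025,0,-0.14,0,1,0.0137,0,-0.0025,0,-0.14,0,1]'; python3 wb.py; python3 chk.py s14.png
```

```text
time_s: 23.38
eef_pos: [0.5148, -0.2304, 0.1011]
eef_rot: [0.224, -0.048, 0.973, 0.011]
wrist_force: [-1.4, -1.2, 1.5]
opening: 0.133
grasp_force: 59.9
228 126 125 127 125 125 136 145 145 145 146 145 146 145 147 141 120  97  97  97  96  96  96  96  93  93  94  93  95 119 142 146 144 145 145 146 145 145 143 145 144 145 144 145 145 146 129
229 215 215 213 213 213 214 215 214 215 213 214 214 213 214 201 152  96  97  96  96  97  96  95  93  95  94  95  95 147 196 213 212 213 213 214 211 211 212 212 211 213 212 212 213 211 175
230 214 213 214 214 214 214 214 215 214 214 214 214 213 214 200 151  95  97  94  95  97  95  97  94  95  94  95  95 145 198 212 213 212 212 213 212 212 213 212 213 212 213 213 213 214 176
231 214 215 210 204 202 202 202 201 202 204 208 207 208 207 193 146  96  97  96  96  97  98  95  95  94  94  95  94 144 196 212 213 212 212 213 214 209 202 200 199 200 205 210 213 208 172
232 218 214 174 126 -109 -110 -109 -109 -110 137 153 153 156 158 141 109  99  97  96  95  98  97  96  96  94  93  95  96 125 182 212 215 217 219 221 221 190 134 120 -109  94 150 205 218 185 -111
2
[... 2556 characters left out ...]
###
..##########################....########
.###########################.##...######
.###############################..######
#####.######.##################..#######
####....####...###############..########
###.....######################.########.
######...####################.#########.
########....#############.##..########..
##########....###...##...##..########...
############............###.#########...
##############.........###..########....
################.......##..########.....
..################....##..#########.....
....###############.####.#########......
......#################.#########.......
........##############..#########.......
..........############.#########........
```

The ball is now seated, visible on both sides over columns 308–342 as predicted. I'll lift, then level the scoop.

```bash
python3 -m jog '[-0.004,0,-0.008,0,0,0,1,-0.013,0,-0.027,0,0,0,1,-0.03,0,-0.062,0,0,0,1,-0.048,0,-0.098,0,0.03,0,1,-0.062,0,-0.127,0,0.08,0,1,-0.0693,0,-0.142,0,0.12,0,1,-0.0693,0,-0.142,0,0.14,0,1,-0.0693,0,-0.142,0,0.14,0,1]'; python3 wb.py | tail -7 | cut -c1-60; python3 -c "
from h import *
jogto([.404,.206,.235],toolR(.474,.314))"
```

```text
time_s: 24.48
eef_pos: [0.5144, -0.2295, 0.2579]
eef_rot: [0.155, -0.049, 0.987, 0.009]
wrist_force: [-0.6, -0.4, -2.2]
opening: 0.127
grasp_force: 59.6
236 239 235 190 -10 -11 -11 -11 152 158 161 164 165 168 169 
237 239 236 195 126 140 141 145 154 157 163 166 162  -4  -2 
238 238 237 196 115 122 120 135 154 160 164 166 152  -2  -1 
239 238 237 196 118 124 125 140 154 160 164 160  -4  -1  -1 
240 231 229 186 120 125 128 137 148 152 156 143  -2  -1  -1 
241 114 114 114 113 115 113 114  89  43  35  -1  -1  -1   0 
242 116 116 117 115 116 116 116  88  33  34  43  -1  -1  -1 
shift [0.0703 0.4442 0.0021] rot [-0.1127 -0.0016 -0.3568] rows>= 8
```

```bash
python3 -c "
from h import *
jogto([.395,.224,.235],toolR(.474,.314))"
```

```text
shift [ 0.0771  0.463  -0.    ] rot [-0.1127 -0.0016 -0.3568] rows>= 8
```

```bash
python3 -m jog '[0.003,0.018,0,-0.005,0,-0.014,1,0.009,0.056,0,-0.014,0,-0.043,1,0.017,0.102,0,-0.025,0,-0.079,1,0.025,0.153,0,-0.038,0,-0.118,1,0.035,0.208,0,-0.052,0,-0.161,1,0.044,0.264,0,-0.066,0,-0.203,1,0.053,0.32,0,-0.079,0,-0.246,1,0.062,0.37,0,-0.092,0,-0.286,1,0.069,0.417,0,-0.104,0,-0.321,1,0.075,0.449,0,-0.112,0,-0.346,1,0.077,0.463,0,-0.115,0,-0.357,1,0.077,0.463,0,-0.115,0,-0.357,1,0.077,0.463,0,-0.115,0,-0.357,1]'; python3 wb.py | tail -6 | cut -c1-60; python3 -c "
from h import *
jogto([.395,.224,.235],toolR(.474,.314))"
```

```text
time_s: 26.15
eef_pos: [0.3955, 0.2228, 0.2351]
eef_rot: [0.151, -0.232, 0.96, 0.037]
wrist_force: [1.0, 0.3, -1.6]
opening: 0.128
grasp_force: 59.5
237 246 244 204 -11 -12 -12 -13 177 168 171 176 172  -4  -2 
238 246 244 208 131 137 130 139 158 170 174 176 161  -2   0 
239 245 243 214 183 188 161 157 160 171 174 170  -4  -1  -1 
240 240 238 207 209 240 239 217 158 161 163 154  -1  -1  -1 
241 121 122 122 121 122 120 121  97  47  37   0  -1   0   0 
242 124 122 123 123 123 124 124  93  37  37  47  -1  -1   0 
shift [0.0002 0.0016 0.0002] rot [-0.0004 -0.0009 -0.0003] rows>= 1
```

Pouring, then tilting back.

```bash
python3 -m jog '[-0.018,0.001,0.005,0,0.175,0,1,-0.037,0.001,0.01,0,0.349,0,1,-0.0555,0.001,0.018,0,0.524,0,1,-0.07,0.001,0.028,0,0.663,0,1,-0.083,0.001,0.041,0,0.803,0,1,-0.095,0.001,0.055,0,0.942,0,1,-0.102,0.001,0.068,0,1.047,0,1,-0.102,0.001,0.068,0,1.047,0,1,-0.102,0.001,0.068,0,1.047,0,1,-0.102,0.001,0.068,0,1.047,0,1]' && python3 -m jog '[0.028,0,-0.003,0,-0.175,0,1,0.0595,0,-0.0074,0,-0.349,0,1,0.089,0,-0.009,0,-0.524,0,1,0.109,0,-0.0007,0,-0.698,0,1,0.119,0,0.017,0,-0.873,0,1,0.1264,0,0.0364,0,-1.047,0,1,0.1264,0,0.0364,0,-1.047,0,1]'
python3 - <<'E'
from h import *
# place: scoop origin at mat centre (.5547,.0165), yaw .43? use yaw 0.1 ; TCP
for z in(.09,.0035):
  p=origin2tcp(.557,.018,z,.2);print(p);jogto(p,toolR(.2,.314))
E
```

```text
time_s: 27.45
eef_pos: [0.5009, 0.2778, 0.2047]
eef_rot: [-0.346, -0.219, 0.908, -0.084]
wrist_force: [0.7, -0.4, -0.3]
opening: 0.131
grasp_force: 59.6
time_s: 28.32
eef_pos: [0.389, 0.2225, 0.2571]
eef_rot: [0.151, -0.232, 0.96, 0.037]
wrist_force: [0.0, -0.3, -0.8]
opening: 0.128
grasp_force: 59.6
[0.51299501 0.00907975 0.1897    ]
shift [ 0.0084 -0.2465  0.0681] rot [ 0.0846 -0.0023  0.2606] rows>= 5
[0.51299501 0.00907975 0.1032    ]
shift [ 0.0349 -0.2465  0.1504] rot [ 0.0846 -0.0023  0.2606] rows>= 5
```

```bash
python3 -m jog '[0.0014,-0.041,0.006,0.014,0,0.0435,1,0.0028,-0.082,0.012,0.028,0,0.087,1,0.0042,-0.123,0.022,0.042,0,0.1305,1,0.0056,-0.164,0.035,0.056,0,0.174,1,0.007,-0.205,0.05,0.07,0,0.2175,1,0.0084,-0.2465,0.068,0.0846,0,0.2606,1,0.0084,-0.2465,0.068,0.0846,0,0.2606,1,0.0084,-0.2465,0.068,0.0846,0,0.2606,1]'
python3 - <<'E'
from h import *
print(get_obs()['eef_pos']);
p=origin2tcp(.557,.018,.005,.2);print(p);jogto(p,toolR(.2,.314))
for n in('top','scene'):
    c=camera(n);save(c,n+'15.png')
    u=proj(c,[.501,.2555,.057])[0]
    h=cv2.cvtColor(c['frame'],cv2.COLOR_RGB2HSV)
    m=((h[:,:,1]<80)&(h[:,:,2]>110)).astype(np.uint8)
    k=np.zeros_like(m);r=int(np.linalg.norm(proj(c,[.501,.3155,.057])[0]-u));cv2.circle(k,tuple(int(x) for x in u),r,1,-1)
    N,l,s,ce=cv2.connectedComponentsWithStats(m*k)
    for i in range(1,N):
        if s[i,4]>5:print(n,'  blob',s[i].tolist(),ce[i].round(1),ray(c,[ce[i]],.057).round(3))
E
```

```text
time_s: 29.32
eef_pos: [0.5201, 0.0105, 0.1938]
eef_rot: [0.156, -0.099, 0.983, 0.015]
wrist_force: [0.3, 0.7, -1.6]
opening: 0.132
grasp_force: 59.7
[0.52011763 0.0105266  0.19381559]
[0.51299501 0.00907975 0.1047    ]
shift [0.0345 0.0001 0.0825] rot [-0.0005  0.0005  0.0006] rows>= 2
top   blob [201, 216, 11, 11, 95] [206.1 220.8] [[0.483 0.285 0.057]]
top   blob [225, 219, 11, 11, 93] [229.7 224.3] [[0.476 0.228 0.057]]
scene   blob [363, 137, 10, 5, 23] [367.2 138.7] [[0.475 0.3   0.057]]
scene   blob [354, 146, 4, 2, 6] [355.5 146.5] [[0.468 0.249 0.057]]
```

Both balls are in the bowl, at (.476,.228) and (.483,.285). Now I'll put the scoop down.

```bash
python3 -m jog '[0.01,0,0.02,0,0,0,1,0.022,0,0.05,0,0,0,1,0.031,0,0.074,0,0,0,1,0.0345,0,0.0825,0,0,0,1,0.0345,0,0.0825,0,0,0,1,0.0345,0,0.0825,0,0,0,1]'; python3 -m jog '[0.0003,0,0.001,0,0,0,1,0.0003,0,0.001,0,0,0,1]';python3 -m jog '[0.0003,0,0.001,0,0,0,1,0.0003,0,0.001,0,0,0,1]'
```

```text
time_s: 30.18
eef_pos: [0.5132, 0.0091, 0.1049]
eef_rot: [0.156, -0.099, 0.983, 0.015]
wrist_force: [-0.3, 0.1, -1.5]
opening: 0.132
grasp_force: 59.8
time_s: 30.42
eef_pos: [0.5125, 0.009, 0.103]
eef_rot: [0.156, -0.099, 0.983, 0.015]
wrist_force: [0.4, -0.7, -1.5]
opening: 0.132
grasp_force: 59.8
time_s: 30.68
eef_pos: [0.513, 0.0089, 0.1025]
eef_rot: [0.156, -0.099, 0.983, 0.015]
wrist_force: [-2.0, -0.0, 7.2]
opening: 0.127
grasp_force: 61.1
```

```bash
python3 -m jog '[0,0,0,0,0,0,0.8,0,0,0,0,0,0,0.5,0,0,0,0,0,0,0,0,0,0,0,0,0,0,0,0,0,0,0,0,0,0,0,0,0,0,0,0,0,0,-0.04,0,0,0,0,0,0,-0.1,0,0,0,0,0,0,-0.14,0,0,0,0,0,0,-0.14,0,0,0,0]'
python3 - <<'E'
from mach import *
for n in('wrist',):
    c=camera(n);save(c,n+'16.png')
    a=R.from_euler('z',.2).apply(np.array([(-35,-17,2.5),(-35,17,2.5),(19,17,2.5),(19,-17,2.5)])/1e3)+[.5575,.018,.003]
    print(proj(c,a).round(1).tolist())
    print([(np.round(d['xyz'],3).tolist(),round(d['confidence'],2)) for d in spot_in(c,'scoop')],[(np.round(d['xyz'],3).tolist(),round(d['confidence'],2)) for d in spot_in(c,'scoop_grip')])
# key approach; view pose
jogto([.36,.2,.26],toolR(.0,0))
jogto([.386,.249,.20],toolR(np.pi/2+.045-np.pi,0)); jogto([.386,.249,.20],toolR(.045,0))
E
```

```text
time_s: 31.92
eef_pos: [0.4716, -0.0002, 0.2386]
eef_rot: [0.159, -0.099, 0.982, 0.014]
wrist_force: [0.5, -0.0, -0.1]
opening: 0.999
grasp_force: 0.0
[[311.9, 156.1], [341.4, 156.2], [340.0, 195.4], [312.9, 195.3]]
[([0.528, 0.006, 0.019], 0.89)] [([0.53, 0.012, 0.016], 0.79)]
shift [ 0.0564  0.2171 -0.0458] rot [0.0315 0.3115 0.1986] rows>= 4
shift [0.0413 0.2599 0.0221] rot [0.2697 0.2304 1.7104] rows>= 10
shift [0.0413 0.2599 0.0221] rot [0.0245 0.312  0.154 ] rows>= 5
```

```bash
python3 -m jog '[0.005,0.043,-0.003,0.004,0.052,0.026,0,0.01,0.087,-0.005,0.008,0.104,0.051,0,0.015,0.13,-0.008,0.012,0.156,0.077,0,0.02,0.173,-0.011,0.016,0.208,0.103,0,0.024,0.217,-0.013,0.02,0.26,0.128,0,0.029,0.26,-0.016,0.0245,0.312,0.154,0,0.029,0.26,-0.016,0.0245,0.312,0.154,0,0.029,0.26,-0.016,0.0245,0.312,0.154,0]'
python3 - <<'E'
from mach import *
w=cv2.imread('pics/wrist16.png')[145:205,298:358];m=(w.min(2)>150)
print('\n'.join(''.join('#' if v else '.' for v in r) for r in m[::2]))
c=camera('wrist');save(c,'w17.png');im=c['frame'][:,:,::-1].copy()
H=hull(im,20,34,(0,0,640,400));print(H.reshape(-1,2).min(0),H.reshape(-1,2).max(0))
S=[(c,H,box)]
x0=np.array([.5016,.2544,.044])
r=minimize(cost,x0,args=(S,),method='Nelder-Mead',options=dict(initial_simplex=[x0,x0+[.01,0,0],x0+[0,.01,0],x0+[0,0,.1]],xatol=1e-5));v=r.x;cost(v,S,True)
K=v[:2]-.115*np.array([np.cos(v[2]),np.sin(v[2])]);print('machine',v,'key',K)
print('key top corners proj',proj(c,R.from_euler('z',v[2]).apply(np.array([(x,y,z) for z in(.108,.076) for x in(-.132,-.098) for y in(-.005,.005)]))+[v[0],v[1],0]).round(1).tolist())
u=proj(c,[K[0],K[1],.1])[0].astype(int);print(u)
h=cv2.cvtColor(im,cv2.COLOR_BGR2HSV)[u[1]-24:u[1]+24,u[0]-30:u[0]+30,2]
print('\n'.join(''.join('#' if q<70 else '.' for q in r) for r in h))
print(get_obs()['eef_pos'])
E
```

```text
time_s: 33.08
eef_pos: [0.3858, 0.2485, 0.2392]
eef_rot: [-0.001, -0.023, 1.0, -0.001]
wrist_force: [-0.2, -1.6, -0.2]
opening: 1.003
grasp_force: 0.0
............................................................
............................................................
............................................................
............................................................
............................................................
............................................................
.............#############################..................
.............#############################..................
..............############################..................
.................#########################..................
.....................#####################..................
...........................###############..................
..............................############..................
.............###...............###########..................
......................................####..................
..................................
[... 3438 characters left out ...]
.....................#########.........................
..........................#########.........................
..........................#########.........................
..........................#########.........................
..........................#########.........................
...........................########.........................
............................#...............................
............................................................
............................................................
............................................................
............................................................
[0.3860389  0.24814413 0.2395691 ]
```

```bash
python3 -c "
from h import *
jogto([.386,.2508,.098],toolR(.036,0))"
```

```text
shift [-0.0002  0.0029  0.1416] rot [-0.0014 -0.0008  0.009 ] rows>= 3
```

```bash
python3 -m jog '[0,0.0027,0.03,0,0,0.009,0.4,0,0.0027,0.07,0,0,0.009,0.4,0,0.0027,0.11,0,0,0.009,0.4,0,0.0027,0.135,0,0,0.009,0.4,0,0.0027,0.1415,0,0,0.009,0.4,0,0.0027,0.1415,0,0,0.009,0.4]'
python3 - <<'E'
from h import *
jogto([.386,.2508,.098],toolR(.036,0))
E
```

```text
time_s: 33.88
eef_pos: [0.3868, 0.2509, 0.0995]
eef_rot: [0.001, -0.017, 1.0, -0.0]
wrist_force: [0.5, 0.0, -0.3]
opening: 0.601
grasp_force: 0.0
shift [ 0.0008 -0.0001  0.0015] rot [-0.0006  0.0011 -0.0011] rows>= 1
```

```bash
python3 -m jog '[0,0,0,0,0,0,0.7,0,0,0,0,0,0,1,0,0,0,0,0,0,1,0,0,0,0,0,0,1,0,0,0,0,0,0,1]'
```

```text
time_s: 34.5
eef_pos: [0.3872, 0.2521, 0.1004]
eef_rot: [0.002, -0.018, 1.0, 0.0]
wrist_force: [-1.1, 1.5, 6.8]
opening: 0.106
grasp_force: 60.3
```

```bash
python3 -m jog '[0,0,0,0,0,0.15,1,0,0,0,0,0,0.3,1,0,0,0,0,0,0.45,1,0,0,0,0,0,0.6,1,0,0,0,0,0,0.75,1,0,0,0,0,0,0.88,1,0,0,0,0,0,0.97,1,0,0,0,0,0,1.01,1,0,0,0,0,0,1.01,1]'
```

```text
time_s: 35.62
eef_pos: [0.3866, 0.2511, 0.1004]
eef_rot: [0.001, 0.467, 0.884, -0.001]
wrist_force: [-3.6, -3.8, 11.3]
opening: 0.11
grasp_force: 61.9
```

```bash
python3 -m jog '[0,0,0,0,0,0.02,1,0,0,0,0,0,0.02,1,0,0,0,0,0,0.02,1,0,0,0,0,0,0.02,1]'
python3 - <<'E'
from h import *
o=get_obs();print(o['torque'])
c=camera('wrist');save(c,'w18.png')
E
python3 -m jog '[0,0,0,0,0,0.02,0.8,0,0,0,0,0,0.02,0.4,0,0,0,0,0,0.02,0.4,0,0,0,0,0,0.02,0.4,0,0,0,0,0,0.02,0.4,0,0,-0.04,0,0,0.02,0.4,0,0,-0.1,0,0,0.02,0.4,0,0,-0.14,0,0,0.02,0.4,0,0,-0.14,0,0,-0.17,0.3,0,0,-0.14,0,0,-0.35,0.3,0,0,-0.14,0,0,-0.52,0.2,0,0,-0.14,0,0,-0.69,0.2,0,0,-0.14,0,0,-0.86,0.2,0,0,-0.14,0,0,-1.0,0,0,0,-0.14,0,0,-1.0,0,0,0,-0.14,0,0,-1.0,0]'
python3 - <<'E'
from mach import *
c=camera('wrist');save(c,'w19.png');im=c['frame'][:,:,::-1].copy();v=[.5016,.2546,.034]
print('key top corners proj',proj(c,R.from_euler('z',v[2]).apply(np.array([(x,y,z) for z in(.108,) for x in(-.132,-.098) for y in(-.005,.005)]))+[v[0],v[1],0]).round(1).tolist())
u=proj(c,[.3865,.251,.1])[0].astype(int);print(u)
h=cv2.cvtColor(im,cv2.COLOR_BGR2HSV)[u[1]-24:u[1]+24:2,u[0]-30:u[0]+30,2]
print('\n'.join(''.join('#' if q<70 else '.' for q in r) for r in h))
for n in('top','scene'):
    c=camera(n);save(c,n+'20.png');print(n,[(t,[(np.round(d['xyz'],3).tolist(),round(d['confidence'],2)) for d in spot_in(c,t)][:2]) for t in('scoop','oil_bottle','paste_tin','wrench','steel_a_center')])
E
```

```text
time_s: 36.12
eef_pos: [0.3866, 0.2511, 0.1004]
eef_rot: [0.001, 0.475, 0.88, -0.001]
wrist_force: [-3.8, -4.1, 10.5]
opening: 0.107
grasp_force: 68.6
[-0.59803123  0.63462628  1.0938262 ]
time_s: 38.17
eef_pos: [0.3862, 0.2515, 0.2393]
eef_rot: [0.001, -0.002, 1.0, -0.0]
wrist_force: [0.2, 0.2, 0.5]
opening: 0.997
grasp_force: 0.0
key top corners proj [[317.7, 181.2], [329.8, 180.9], [319.1, 220.1], [330.8, 219.8]]
[324 198]
............................................................
..........................#########.........................
..........................#########.........................
..........................#########.........................
.........................###########........................
.........................###########........................
.........................###########........................
.........................###########........................
.........................###########........................
..........................##########........................
..........................##########........................
[... 646 characters left out ...]
#........................
............................................................
............................................................
top [('scoop', [([0.54, 0.013, 0.006], 0.8)]), ('oil_bottle', [([0.665, -0.067, 0.099], 0.63)]), ('paste_tin', [([0.657, 0.037, 0.065], 0.56)]), ('wrench', [([0.437, 0.006, 0.007], 0.6)]), ('steel_a_center', [([0.538, 0.008, 0.004], 0.61), ([0.482, 0.253, 0.057], 0.53)])]
scene [('scoop', [([0.528, 0.007, 0.039], 0.77)]), ('oil_bottle', [([0.692, -0.084, 0.082], 0.84), ([0.521, -0.262, 0.004], 0.19)]), ('paste_tin', [([0.686, 0.025, 0.058], 0.74)]), ('wrench', [([0.444, -0.009, 0.01], 0.56)]), ('steel_a_center', [([0.552, -0.328, 0.023], 0.73)])]
```

The key reached its end stop (1.1 N m), was held there, and has sprung back to its rest angle. The bystanders have not moved.

```bash
python3 -c "
from bench import hand_in
print(hand_in())"
```

```text
the job is handed in; nothing more can be done
None
```

I handed the job in with both white balls in the bowl, the steel balls left in the tray, the scoop standing on its mat, and the key turned to start, held and sprung back to run; the interface returned no verdict.

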